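Sort the watch bench into its trays

TASK

Sort the five loose things into their trays: the two watch cases dial up in the low grey tray with the divider, one in each compartment; the oil bottle standing upright in the deep square metal bin; the pin vice and the case opener side by side in the wooden tray, both lying flat on its floor. Set each thing down gently inside its tray, without dropping it.

Things in the scene. Friction and masses are not known exactly. Their poses are not given: they have to be found in the camera images.
- chrono_case_center (a point): Loose round watch case with a black dial and steel bezel, no strap: 37 mm diameter, 10 mm thick, lying dial up; grip across the rim (36 mm; the rim is solid up to 8 mm over its underside). The point is its centre, 5 mm over its underside; z is up out of the dial.
- gold_case_center (a point): Loose small gold-coloured watch case, no strap, lying dial up: 34 (x, with the projecting lugs or crown) x 25 mm, 10 mm thick; the body to grip is round, about 24 mm across any way, solid up to 7 mm over its underside (the projections may be treated as not there). The point is its centre, 5 mm over its underside; z is up out of the dial.
- oil_bottle_center (a point): Loose small amber glass bottle with a white screw cap, 31 mm diameter, 60 mm tall, standing; grip it across the barrel. The point is its centre, 30 mm over its underside; z is up to the cap.
- pin_vice_center (a point): Loose pin vice, a slim tool with an orange-brown wooden handle and a thin steel tip, 140 mm long, 16 mm wide and thick, lying flat. The point is its centre, 8 mm over its underside; y runs along the tool, x across it; grip across x at the centre.
- case_opener_center (a point): Loose case opener, a short stout black handle with a pale metal tip, 84 mm long, 18 mm wide and thick, lying flat. The point is its centre, 9 mm over its underside; y runs along the tool, x across it. Grip across x at the centre (the handle is solid from y = -23 to +42 mm).
- tool_tray: Wooden tray with a grey felt floor, fixed to the bench: 132 (x) x 168 (y) mm outside, rim 16 mm over the bench, walls 4 mm, inside 124 x 160 mm, floor 5 mm over the bench. Origin: centre of its underside, on the bench; z up, y along its length.
- case_tray: Low grey plastic tray with brown cork floors, fixed to the bench: 108 (x) x 188 (y) mm outside, rim 12 mm over the bench, walls 4 mm; one 4 mm divider across its middle (at y = 0, 11 mm high) makes two equal compartments, each 100 (x) x 88 (y) mm inside, centred at y = +46 and -46 mm, floors 5 mm over the bench. Origin: centre of its underside, on the bench; z up, y along its length.
- bottle_bin: Deep square metal bin, fixed to the bench: 104 x 104 mm outside, rim 40 mm over the bench, walls 4 mm, inside 96 x 96 mm, floor 4 mm over the bench. Origin: centre of its underside, on the bench; z up.

How it is judged (in metres and radians):
At the end, for the whole second after the job is handed in: Watch cases dial up on the grey tray's floor, one per compartment, within 39 (x) and 33 mm (y) of its centre; bottle upright on the bin's floor within 35 mm of its centre; both tools flat on the wooden tray's floor within 55 (x) and 45 mm (y) of its middle; heights to 4 mm; all at rest (x of chrono_case_center in the frame of case_tray between -0.039 and 0.039 m and z of chrono_case_center in the frame of case_tray between 0.0065 and 0.0135 m and angle between each of chrono_case_center, gold_case_center's own z axis and vertical below 0.15 rad and x of gold_case_center in the frame of case_tray between -0.039 and 0.039 m and z of gold_case_center in the frame of case_tray between 0.0065 and 0.0135 m and ((y of chrono_case_center in the frame of case_tray between 0.013 and 0.079 m and y of gold_case_center in the frame of case_tray between -0.079 and -0.013 m) or (y of chrono_case_center in the frame of case_tray between -0.079 and -0.013 m and y of gold_case_center in the frame of case_tray between 0.013 and 0.079 m)) and x of oil_bottle_center in the frame of bottle_bin between -0.035 and 0.035 m and y of oil_bottle_center in the frame of bottle_bin between -0.035 and 0.035 m and z of oil_bottle_center in the frame of bottle_bin between 0.03 and 0.038 m and angle between oil_bottle_center's own z axis and vertical below 0.12 rad and x of pin_vice_center in the frame of tool_tray between -0.055 and 0.055 m and y of pin_vice_center in the frame of tool_tray between -0.045 and 0.045 m and z of pin_vice_center in the frame of tool_tray between 0.0095 and 0.0165 m and angle between pin_vice_center's own y axis and vertical between 1.5 and 1.64 rad and x of case_opener_center in the frame of tool_tray between -0.055 and 0.055 m and y of case_opener_center in the frame of tool_tray between -0.045 and 0.045 m and z of case_opener_center in the frame of tool_tray between 0.0105 and 0.0175 m and angle between case_opener_center's own y axis and vertical between 1.5 and 1.64 rad and linear speed of each of chrono_case, gold_case, oil_bottle, pin_vice, case_opener below 0.02 m/s); the robot touches nothing.
It fails at once if the chrono case is dropped or thrown (faster than 0.8 m/s while not held, a fall of over 3 cm) (linear speed of chrono_case above 0.8 m/s and contact force between chrono_case and the fingers below 0.1 N).
It fails at once if the gold case is dropped or thrown (faster than 0.8 m/s while not held, a fall of over 3 cm) (linear speed of gold_case above 0.8 m/s and contact force between gold_case and the fingers below 0.1 N).
It fails at once if the oil bottle is dropped or thrown (faster than 0.8 m/s while not held, a fall of over 3 cm) (linear speed of oil_bottle above 0.8 m/s and contact force between oil_bottle and the fingers below 0.1 N).
It fails at once if the pin vice is dropped or thrown (faster than 0.8 m/s while not held, a fall of over 3 cm) (linear speed of pin_vice above 0.8 m/s and contact force between pin_vice and the fingers below 0.1 N).
It fails at once if the case opener is dropped or thrown (faster than 0.8 m/s while not held, a fall of over 3 cm) (linear speed of case_opener above 0.8 m/s and contact force between case_opener and the fingers below 0.1 N).
It also fails if it takes over 120 s, if anything falls off the work surface, if the arm or the gripper's body presses on something with over 40 N, if the wrist force passes 120 N, or if a joint passes its speed limit or range.

ROBOT

A 7-joint arm with a two-finger parallel gripper is mounted at the origin on a cart in front of the work surface, level with it; the furniture and walls round the work are solid. World frame = base frame: x ahead of the robot, y to its left, z up, the work surface at z = 0. Lengths are in mm, angles in degrees, forces in N, time in s.
With the tool pointing down it reaches from about 350 to 775 mm from the base axis. Payload 3.1 kg.
Tool frame: the origin (TCP) lies at the very end of the fingers, on their centre line; the grasp point (between the pads) lies 19 mm behind it; z points along the fingers, x is the direction in which the jaws open and shut, and the axes are right-handed (so a half turn about z gives the same grasp; the last joint's range is limited). The gripper opens to 85 mm and grips with 20 to 120 N. Pads are 22 mm wide; open, the fingers measure 114 mm over their backs; the gripper's body (76 mm by 85 mm) begins 54 mm behind the grasp point. The pads swing forward as they close: fully open they stand 13 mm farther back than shut.
Start: joints at [66.251, 17.813, 0.802, 86.603, -0.252, 75.585, -1.558], TCP at [200.356, -512.226, 200.404] pointing down, gripper open.
Joint ranges: [-154.91, 154.91], [-16.99, 109.72], [-72.82, 74.43], [7.12, 147.25], [-82.49, 262.49], [11.32, 116.49], [-174.64, 174.64]. Speed limits (degrees/s): [159.86, 159.86, 180, 180, 180, 180, 180].

INTERFACE

Orientations are given as [roll, pitch, yaw] about the fixed x, y, z axes, in that order (R = Rz(yaw) Ry(pitch) Rx(roll)).
In Python, from workcell import get_obs, grab_frame, camera_params, finish_job gives the robot as it stands.
- The arm moves only by the tool apply_moves, never from a script. Its argument "rows" is a list of rows, each a list of 3 entries, a list of its own where there are three numbers: the opening, from -1 (shut) to 1 (fully open), then the shift along the tool's x, y, z in mm, then the turn, a rotation vector about the tool's x, y, z in rad. In form: [[jaw, [tx, ty, tz], [wx, wy, wz]], ...]. A call has 1 to 5 rows; each row shifts and turns the commanded pose from where the row before left it, along the tool's axes as they then stand; what a row does not reach is not made up. A row lasts 1/12 s, in which the tool goes at most 41.7 mm and 7.16 degrees, less where a joint would pass 70% of its speed; a pose out of reach is approached as far as the arm can. A call is refused whole if a number of a shift passes 41.7 or a number of a turn 0.125, either way. A call with a gripper value outside its range is refused whole. The fingers move at their own pace and stop on an object; "grip_force" is the grip in N (left out, the last holds). Time passes only in rows, so rows that do not move let the fingers close. It gives the time, the measured TCP pose, the force and the opening at its end, in the units of the state.
- get_obs(): the state, without advancing time (a new reading comes with each control period).
- grab_frame(name): name is "side" or "top" or "wrist"; returns (picture, depth): 384x512x3 uint8, blue, green, red; 384x512 float32, mm along the optical axis (not along the pixel's ray), 0 where there is no reading.
- camera_params(name): a dict with "K" (3x3 intrinsics, pixels), "extrinsics" (4x4, takes a point from world to camera coordinates); the wrist camera has in their place "T_tool_cam" (4x4, takes a point from camera to tool coordinates, whose origin is the TCP and whose axes are the tool frame's). Camera axes: x right, y down, z forward; pixel columns grow to the right and rows downward; lengths in mm; the calibration is good to about 2 mm. The wrist camera is an equidistant fisheye: a pixel r from the principal point sees the ray r / f radians off the axis. A picture is of the moment at which its call begins: read the wrist's pose just before it. camera_params takes no time and is no camera call.
- finish_job(): hands the job in, once; it reports no verdict.
The state is a dict: "time": time; "joints": joint angles; "joint_vel": joint speeds; "joint_efforts": joint torques, N m; "tool_pos": TCP position; "ee_rot": TCP orientation; "ft_force": force on the tool from outside, world axes, zero at the start; "torque": the same for the moment, N m; "gripper_width": finger opening in mm.
Only numpy, scipy, OpenCV 4.12 (cv2) and the standard library are available. Lean on these libraries where they do the work, as an engineer would, in place of code of your own. Each camera call takes 0.05 s, during which the arm holds its last target. There are 200 camera calls.

## Working session

There is one attempt and no reset: what is moved stays moved. The work goes in short steps, Python scripts to look and compute and a tool call to move; the robot and the scene stay as the last step left them, time stands still between calls to the robot, and variables do not carry over. Pictures are saved under pics/ and viewed, on a budget of 14 in all, crops included, one or two more only if the job needs it, and the job is handed in when it is done.

Besides the shell and the picture viewer there is one more tool, called in YAML: its name, and indented under it one key for each argument. apply_moves: Moves the arm, as the interface text tells. Its arguments: {"type":"object","properties":{"rows":{"type":"array"},"grip_force":{"type":"number"}},"required":["rows"]}

```bash
mkdir -p pics
python3 - <<'E'
from workcell import *
import cv2,numpy as np
np.set_printoptions(suppress=True,precision=3)
o=get_obs();print(o)
for n in("top","side"):
    p,d=grab_frame(n);cv2.imwrite(f"pics/{n}0.png",p);np.savez(f"{n}0.npz",p=p,d=d);print(n,camera_params(n))
print(camera_params("wrist"))
E
```

```text
{'time': 0.0, 'joints': array([66.252, 17.861,  0.802, 86.693, -0.251, 75.583, -1.557]), 'joint_vel': array([ 0.017, -0.06 , -0.093,  0.024,  0.072, -0.001,  0.036]), 'joint_efforts': array([  0.   , -37.992,   0.146, -23.06 ,   0.012,   0.013,   0.   ]), 'tool_pos': array([ 200.021, -511.482,  199.309]), 'ee_rot': array([179.993,   0.135, -68.636]), 'ft_force': array([0.175, 0.986, 0.227]), 'torque': array([-0.017,  0.023, -0.015]), 'gripper_width': 85.55957081838137}
top {'K': array([[386.565,   0.   , 258.258],
       [  0.   , 386.565, 195.533],
       [  0.   ,   0.   ,   1.   ]]), 'extrinsics': array([[ -0.005,  -1.   ,   0.029,  67.4  ],
       [ -0.985,  -0.001,  -0.173, 497.47 ],
       [  0.173,  -0.03 ,  -0.985, 893.902],
       [  0.   ,   0.   ,   0.   ,   1.   ]])}
side {'K': array([[476.72 ,   0.   , 251.032],
       [  0.   , 476.72 , 191.125],
       [  0.   ,   0.   ,   1.   ]]), 'extrinsics': array([[   0.855,   -0.518,   -0.008, -344.688],
       [  -0.214,   -0.338,   -0.917,  201.595],
       [   0.472,    0.786,   -0.4  ,  968.451],
       [   0.   ,    0.   ,    0.   ,    1.   ]])}
{'K': array([[297.319,   0.   , 252.711],
       [  0.   , 297.319, 187.115],
       [  0.   ,   0.   ,   1.   ]]), 'T_tool_cam': array([[   1.   ,   -0.   ,    0.   ,   -0.937],
       [   0.   ,    0.949,    0.315,  -79.711],
       [  -0.   ,   -0.315,    0.949, -173.373],
       [   0.   ,    0.   ,    0.   ,    1.   ]])}
```

View pics/top0.png

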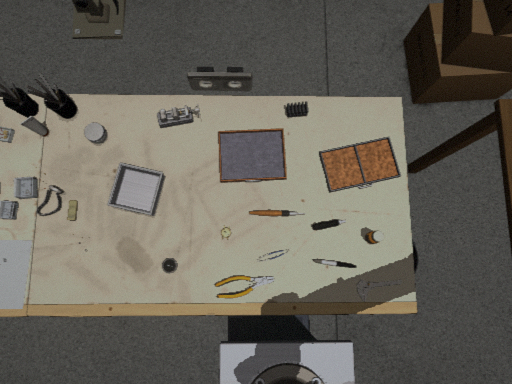

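View pics/side0.png

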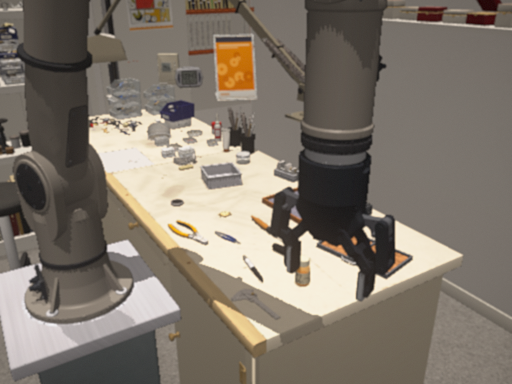

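Top view: bin ~(137,189), tool tray (252,155), case tray (360,164), pin vice (275,213), case opener (328,224), bottle (373,237), gold case (226,232), chrono (169,265). Pliers, tweezers, a pen and strapped watches look like distractors.

```bash
cat > h.py <<'E'
from workcell import *
import cv2,numpy as np
from scipy.spatial.transform import Rotation as R
np.set_printoptions(suppress=True,precision=1)
def ray(name,uv,obs=None):
    c=camera_params(name);K=c["K"];uv=np.atleast_2d(np.float64(uv))
    q=(uv-K[:2,2])/K[0,0]
    if name=="wrist":
        r=np.linalg.norm(q,axis=1,keepdims=True)
        d=np.hstack([q*np.sinc(r/np.pi),np.cos(r)])
        Rt=R.from_euler('xyz',obs["ee_rot"],degrees=True).as_matrix();T=c["T_tool_cam"]
        return Rt@T[:3,3]+obs["tool_pos"],d@(Rt@T[:3,:3]).T
    E=c["extrinsics"];d=np.hstack([q,np.ones((len(q),1))])
    return -E[:3,:3].T@E[:3,3],d@E[:3,:3]
def plane(name,uv,z,obs=None):
    o,d=ray(name,uv,obs);return o+d*((z-o[2])/d[:,2:3])
def rect(pts):  # min-area rect in world xy: centre, long, short, long-axis angle deg
    c=cv2.boxPoints(r:=cv2.minAreaRect(np.float32(pts[:,:2])));e=[c[1]-c[0],c[2]-c[1]]
    e.sort(key=np.linalg.norm);a=np.degrees(np.arctan2(e[1][1],e[1][0]))%180
    return np.array(r[0]),np.linalg.norm(e[1]),np.linalg.norm(e[0]),a
def best(mask,near):
    n,l,s,c=cv2.connectedComponentsWithStats(mask.astype(np.uint8))
    i=1+np.argmin([np.hypot(*(c[k]-near))-min(s[k,4],60) for k in range(1,n)])
    ys,xs=np.where(l==i);return np.c_[xs,ys]
E
python3 - <<'E'
from h import *
z=np.load("top0.npz");p=z["p"];d=z["d"]
c=camera_params("top");E=c["extrinsics"]
vv,uu=np.mgrid[:384,:512];uv=np.c_[uu.ravel(),vv.ravel()]
o,r=ray("top",uv);W=(o+r*d.reshape(-1,1)).reshape(384,512,3)
hsv=cv2.cvtColor(p,cv2.COLOR_BGR2HSV)
print("bench z",np.median(W[150:280,200:215,2]),W[200:206,300:306,2].mean())
obj=dict(chrono=((169,265),8),gold=((226,232),6),bottle=((373,237),30),pin=((275,213),8),opener=((328,224),9),tool=((252,155),14),case=((360,164),10),bin=((137,189),40))
bg=np.median(p[240:260,190:215].reshape(-1,3),axis=0);print("bg",bg)
diff=np.abs(p.astype(int)-cv2.medianBlur(p,61).astype(int)).sum(2)
m=(np.abs(p.astype(int)-bg).sum(2)>110)
for k,(n,h) in obj.items():
    q=best(m,n);P=plane("top",q,h);print(k,len(q),q.min(0),q.max(0),"rect",*rect(P),"rad",np.hypot(*rect(P)[0]),"zdepth",np.percentile(W[q[:,1],q[:,0],2],[5,50,95]))
cv2.imwrite("pics/topc.png",cv2.resize(p[90:310,100:420],(800,550),interpolation=cv2.INTER_CUBIC))
E
```

```text
bench z -0.049805661898460585 0.08262087360768709
bg [136. 154. 161.]
chrono 199 [162 258] [177 273] rect [331.9 281. ] 36.086872 35.985256 91.810905 rad 434.8543830062677 zdepth [ 2.4  7.3 10.1]
gold 216 [214 275] [263 286] rect [299.6 114.4] 119.804054 20.829565 98.09638 rad 320.70830663956946 zdepth [-1.8  9.5 13.1]
bottle 189 [361 227] [378 243] rect [ 401.5 -202.2] 43.67458 36.187202 13.806056 rad 449.5167618285524 zdepth [-1.6 13.6 57.4]
pin 255 [249 209] [294 216] rect [460.5  32.4] 112.717545 17.440346 86.7711 rad 461.66488051271614 zdepth [-0.7 13.  16.5]
opener 211 [311 219] [339 230] rect [ 431.5 -100.3] 70.45814 20.3972 101.07589 rad 443.04623781999175 zdepth [-1.5 15.5 19.6]
tool 3439 [218 128] [286 182] rect [607.4  81.5] 169.6701 137.41568 92.95048 rad 612.8363489007476 zdepth [ 2.   5.3 15.8]
case 3120 [319 137] [400 192] rect [ 583.  -194.3] 192.4 117.74292 102.681015 rad 614.4720575736047 zdepth [ 2.2  5.6 12.3]
bin 621 [109 164] [165 215] rect [512.5 358.4] 113.3117 106.28558 77.513214 rad 625.3355031882753 zdepth [ 1.7 23.  40. ]
```

View pics/topc.png

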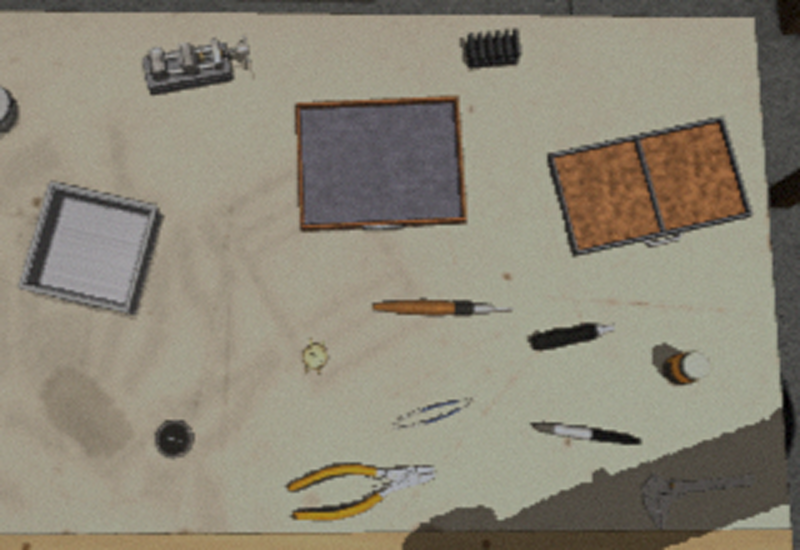

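The trays check out at 170x137 (including the tab), 192x118 (tab) and 106x113 mm, against nominal sizes. Chrono measures 36 mm, as expected. I'll write a planner that prints the rows, then move to a central look-down pose.

```bash
cat >> h.py <<'E'
def plan(wps,step=34,pose=None):
    """wps: (x,y,z,yaw,jaw) world, tool down. Prints rows in the units of apply_moves."""
    o=get_obs();p=np.array(pose[0] if pose else o["tool_pos"]);r=R.from_euler('xyz',pose[1] if pose else o["ee_rot"],degrees=True)
    rows=[]
    for x,y,z,yaw,jaw in wps:
        g=np.array([x,y,z]);G=R.from_euler('xyz',[180,0,yaw],degrees=True)
        w=(r.inv()*G).magnitude();n=max(1,int(np.ceil(max(np.linalg.norm(g-p)/step,w/0.115))))
        for k in range(n):
            t=r.inv().apply((g-p)/(n-k)).round(1);v=((r.inv()*G).as_rotvec()/(n-k)).round(3)
            rows.append([jaw,t.tolist(),v.tolist()]);p=p+r.apply(t);r=r*R.from_rotvec(v)
    for i in range(0,len(rows),5):print(str(rows[i:i+5]).replace(" ",""))
E
python3 - <<'E'
from h import *
for n,uv,h in [("goldc",(226,232),5),("bottlecap",(377.6,236.4),60),("pin ends",(248.8,213),8),("",(304.8,214),8),("op ends",(311,227),9),("",(346,220.5),9)]:
    print(n,plane("top",uv,h)[0])
plan([(380,-60,230,-5,1)])
E
```

```text
goldc [412.5 145.5   5. ]
bottlecap [ 397.  -213.6   60. ]
pin ends [459.4  89.2   8. ]
 [456.8 -50.8   8. ]
op ends [424.2 -65.3   9. ]
 [ 440.3 -153.6    9. ]
[[1,[-23.7,-22.1,-2.0],[-0.0,0.0,-0.074]],[1,[-22.0,-23.8,-2.0],[-0.0,0.0,-0.074]],[1,[-20.1,-25.4,-2.0],[-0.0,0.0,-0.074]],[1,[-18.2,-26.8,-2.0],[-0.0,0.0,-0.074]],[1,[-16.2,-28.1,-2.0],[-0.0,0.0,-0.074]]]
[[1,[-14.1,-29.2,-2.0],[-0.0,0.0,-0.074]],[1,[-11.9,-30.2,-2.0],[-0.0,0.0,-0.074]],[1,[-9.6,-30.9,-2.0],[-0.0,0.0,-0.074]],[1,[-7.3,-31.6,-2.0],[-0.0,0.0,-0.074]],[1,[-4.9,-32.0,-2.0],[-0.0,0.0,-0.074]]]
[[1,[-2.5,-32.3,-2.0],[-0.0,0.0,-0.074]],[1,[-0.1,-32.4,-2.0],[-0.0,0.0,-0.074]],[1,[2.2,-32.3,-2.0],[-0.001,0.0,-0.074]],[1,[4.6,-32.1,-2.0],[-0.0,0.001,-0.074]],[1,[7.0,-31.7,-1.9],[-0.001,0.0,-0.075]]]
```

apply_moves:
  rows:
    - [1,[-23.7,-22.1,-2],[0,0,-0.074]]
    - [1,[-22,-23.8,-2],[0,0,-0.074]]
    - [1,[-20.1,-25.4,-2],[0,0,-0.074]]
    - [1,[-18.2,-26.8,-2],[0,0,-0.074]]
    - [1,[-16.2,-28.1,-2],[0,0,-0.074]]

```text
time: 0.52
tool_pos: [260.3, -359.8, 209.9]
ee_rot: [-180.0, 0.1, -47.2]
ft_force: [1.0, 0.5, 0.3]
gripper_width: 85.5
```

apply_moves:
  rows:
    - [1,[-14.1,-29.2,-2],[0,0,-0.074]]
    - [1,[-11.9,-30.2,-2],[0,0,-0.074]]
    - [1,[-9.6,-30.9,-2],[0,0,-0.074]]
    - [1,[-7.3,-31.6,-2],[0,0,-0.074]]
    - [1,[-4.9,-32,-2],[0,0,-0.074]]

```text
time: 0.93
tool_pos: [320.1, -209.4, 220.2]
ee_rot: [180.0, 0.0, -26.0]
ft_force: [0.4, -0.1, 0.2]
gripper_width: 85.8
```

apply_moves:
  rows:
    - [1,[-2.5,-32.3,-2],[0,0,-0.074]]
    - [1,[-0.1,-32.4,-2],[0,0,-0.074]]
    - [1,[2.2,-32.3,-2],[0,0,-0.074]]
    - [1,[4.6,-32.1,-2],[0,0,-0.074]]
    - [1,[7,-31.7,-2],[0,0,-0.075]]

```text
time: 1.35
tool_pos: [380.1, -59.0, 230.2]
ee_rot: [180.0, 0.0, -4.8]
ft_force: [0.5, 0.7, -0.8]
gripper_width: 85.6
```

apply_moves:
  rows:
    - [0,[0,0,0],[0,0,0]]
    - [0,[0,0,0],[0,0,0]]
    - [0,[0,0,0],[0,0,0]]

```text
time: 1.6
tool_pos: [379.7, -61.2, 230.0]
ee_rot: [180.0, 0.1, -5.0]
ft_force: [-0.6, -0.0, -0.2]
gripper_width: 51.5
```

Run:
```python
from h import *
o=get_obs();p,d=grab_frame("wrist");cv2.imwrite("pics/w1.png",p);np.savez("w1.npz",p=p,d=d,pos=o["tool_pos"],rot=o["ee_rot"])
print(o["time"],o["tool_pos"],o["ee_rot"],o["gripper_width"],o["joint_vel"])
```

```text
1.6 [379.7 -61.2 230. ] [180.    0.1  -5. ] 51.5312924049782 [ 0.9 -0.   1.5  0.2 -0.   0.   0.1]
```

View pics/w1.png

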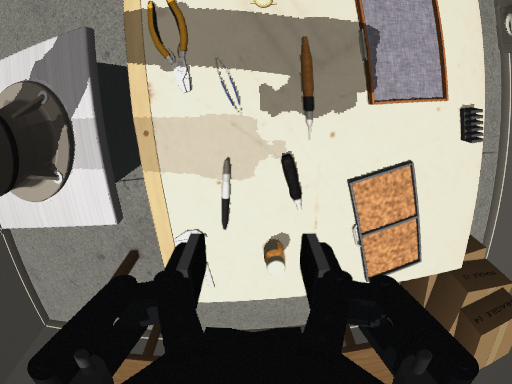

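The wrist view shows the pin vice (306,37)-(309,139), opener (286,153)-(299,208), bottle cap ~(276,265), and case tray corners (348,180),(412,162),(421,262),(368,278). I'll cross-check these against the top view.

Run:
```python
from h import *
z=np.load("w1.npz");p=z["p"];o=dict(tool_pos=z["pos"],ee_rot=z["rot"])
hsv=cv2.cvtColor(p,cv2.COLOR_BGR2HSV);H,S,V=cv2.split(hsv)
W=lambda uv,h:plane("wrist",uv,h,o)
e=W([(306,37),(309,139)],8);print("pin ends",e.tolist(),e.mean(0),np.linalg.norm(e[1]-e[0]))
sub=np.zeros_like(V);sub[25:145,295:325]=1
q=best((sub>0)&(S>120)&(H<15),(306,70));print("pin handle",len(q),*rect(W(q,8)))
q=best((V<70)&(np.indices(V.shape)[1]<305),(291,175));print("op handle",q.min(0),q.max(0),*rect(W(q,12)))
print("op tip",W((299,208),9))
sub[:]=0;sub[245:280,260:292]=1
q=best((sub>0)&(S<40)&(V>150),(276,267));print("cap",len(q),q.min(0),q.max(0),W(q.mean(0),60),*rect(W(q,60)))
c=W([(348,180),(412,162),(421,262),(368,278)],12);print("case",c.round(1).tolist(),c.mean(0))
q=best((H<18)&(S>100)&(V>60)&(np.indices(V.shape)[1]>340)&(np.indices(V.shape)[0]>150),(385,200))
print("corkA",len(q),*rect(W(q,5)))
q=best((H<18)&(S>100)&(V>60)&(np.indices(V.shape)[1]>340)&(np.indices(V.shape)[0]>230),(390,250))
print("corkB",len(q),*rect(W(q,5)))
print("edges tool tray corners",W([(370,102),(447,101)],16))
```

```text
pin ends [[461.1114528541064, 88.9776688787486, 8.0], [455.54589879727234, -49.362512183793044, 8.0]] [458.3  19.8   8. ] 138.45208950527382
pin handle 326 [458.4  49. ] 80.17645 14.888561 88.665245
op handle [281 154] [301 199] [428.1 -99.5] 66.81118 17.359247 100.19197
op tip [[ 437.4 -148.4    9. ]]
cap 726 [260 245] [291 279] [[ 397.4 -211.7   60. ]] [ 397.3 -205.2] 57.111397 43.9626 85.61412
case [[509.8, -111.1, 12.0], [614.1, -91.3, 12.0], [657.5, -274.7, 12.0], [554.5, -289.2, 12.0]] [ 584.  -191.6   12. ]
corkA 2921 [ 575.9 -150.7] 99.597305 86.107635 12.679141
corkB 1959 [ 596.1 -241.1] 98.80316 84.883644 13.063951
edges tool tray corners [[542.4  -1.6  16. ]
 [674.2   1.   16. ]]
```

Positions agree across both views to about 2 mm, and the sizes check (cork 99x86, pin 138, opener handle 67). Picking the pin vice first.

Run:
```python
from h import *
plan([(458.3,19.7,60,-2.3,0),(458.3,19.7,20,-2.3,-0.1),(458.3,19.7,3,-2.3,-0.1)],step=32)
```

```text
[[0,[10.2,-12.6,24.3],[0.0,0.0,-0.007]],[0,[10.3,-12.5,24.3],[0.0,0.0,-0.007]],[0,[10.4,-12.5,24.2],[0.0,0.0,-0.007]],[0,[10.4,-12.4,24.3],[0.0,0.0,-0.007]],[0,[10.5,-12.3,24.2],[0.0,0.0,-0.007]]]
[[0,[10.6,-12.2,24.3],[0.0,0.001,-0.007]],[0,[10.8,-12.2,24.2],[0.0,0.0,-0.007]],[-0.1,[-0.0,-0.0,20.0],[0.0,0.0,-0.0]],[-0.1,[-0.0,-0.0,20.0],[0.0,0.0,-0.0]],[-0.1,[-0.0,-0.0,17.0],[0.0,0.0,-0.0]]]
```

apply_moves:
  rows:
    - [0,[10.2,-12.4,24.3],[0,0,-0.007]]
    - [0,[10.3,-12.4,24.3],[0,0,-0.007]]
    - [0,[10.4,-12.4,24.3],[0,0,-0.007]]
    - [0,[10.5,-12.4,24.2],[0,0,-0.007]]
    - [0,[10.6,-12.2,24.2],[0,0,-0.007]]

```text
time: 2.07
tool_pos: [436.7, -4.3, 107.7]
ee_rot: [179.9, 0.0, -3.2]
ft_force: [0.5, 0.0, 0.4]
gripper_width: 43.2
```

apply_moves:
  rows:
    - [0,[10.6,-12.2,24.2],[0,0,-0.007]]
    - [-0.1,[10.6,-12.2,24.2],[0,0,-0.007]]
    - [-0.1,[0,0,20],[0,0,0]]
    - [-0.1,[0,0,20],[0,0,0]]
    - [-0.1,[0,0,9],[0,0,0]]

```text
time: 2.48
tool_pos: [456.5, 18.7, 8.8]
ee_rot: [179.9, 0.3, -2.3]
ft_force: [-0.3, -0.5, -0.1]
gripper_width: 38.9
```

apply_moves:
  rows:
    - [-0.1,[0,0,8],[0,0,0]]
    - [-0.1,[0,0,0],[0,0,0]]

```text
time: 2.65
tool_pos: [457.8, 19.2, 2.5]
ee_rot: [180.0, 0.2, -2.3]
ft_force: [0.5, 0.2, -0.4]
gripper_width: 38.4
```

apply_moves:
  rows:
    - [-1,[0,0,0],[0,0,0]]
    - [-1,[0,0,0],[0,0,0]]
    - [-1,[0,0,0],[0,0,0]]
    - [-1,[0,0,0],[0,0,0]]
    - [-1,[0,0,0],[0,0,0]]
  grip_force: 40

```text
time: 3.07
tool_pos: [459.6, 20.6, 4.4]
ee_rot: [180.0, -0.1, -2.2]
ft_force: [-0.2, 0.0, 0.7]
gripper_width: 0.0
```

apply_moves:
  rows:
    - [-1,[0,0,-8],[0,0,0]]
    - [-1,[0,0,-20],[0,0,0]]
    - [-1,[0,0,-25],[0,0,0]]
    - [-1,[0,0,0],[0,0,0]]

```text
time: 3.4
tool_pos: [463.0, 21.4, 61.3]
ee_rot: [-180.0, -0.5, -2.2]
ft_force: [0.7, 1.0, -0.1]
gripper_width: 0.6
```

Run:
```python
from h import *
o=get_obs();print(o["tool_pos"],o["ee_rot"],o["gripper_width"])
p,d=grab_frame("wrist");cv2.imwrite("pics/w2.png",p);np.savez("w2.npz",p=p,d=d,pos=o["tool_pos"],rot=o["ee_rot"])
plan([(580,81.5,56,2,-1),(580,81.5,18,2,-1),(580,81.5,8.5,2,-1)],step=30)
```

```text
[463.   21.4  61.3] [-180.    -0.5   -2.2] 0.6260275601052872
[[-1,[23.2,-13.0,0.9],[0.0,-0.001,-0.015]],[-1,[23.3,-12.6,0.9],[0.0,-0.001,-0.014]],[-1,[23.5,-12.3,0.8],[0.0,-0.002,-0.015]],[-1,[23.7,-12.0,0.8],[0.0,-0.001,-0.014]],[-1,[23.9,-11.6,0.8],[0.0,-0.002,-0.015]]]
[[-1,[0.0,0.0,19.0],[0.0,0.0,0.0]],[-1,[0.0,0.0,19.0],[0.0,0.0,0.0]],[-1,[0.0,0.0,9.5],[0.0,0.0,0.0]]]
```

View pics/w2.png

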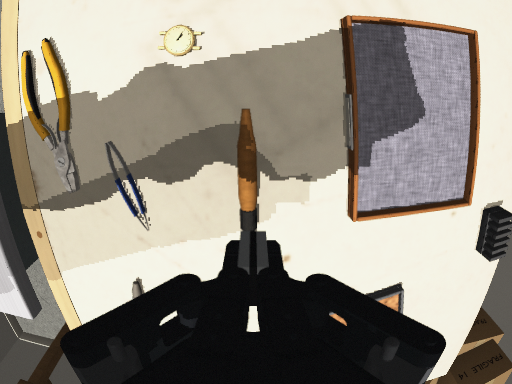

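The jaws shut to 0 and the pin vice (248,108–225) may not be held. I'll check its position and height.

Run:
```python
from h import *
z=np.load("w2.npz");p=z["p"];d=z["d"];o=dict(tool_pos=z["pos"],ee_rot=z["rot"])
def P(uv):
    uv=np.array(uv);org,r=ray("wrist",uv,o);dd=np.array([d[v,u] for u,v in uv])
    T=camera_params("wrist")["T_tool_cam"];fw=R.from_euler('xyz',o["ee_rot"],degrees=True).as_matrix()@T[:3,2]
    return org+r*(dd/(r@fw))[:,None]
print(P([(246,110),(247,130),(248,150),(249,180),(249,200),(249,215),(249,225),(255,240),(254,262),(252,290),(300,150),(200,240),(347,20)]))
o2=get_obs();print(o2["gripper_width"],o2["tool_pos"])
print(plane("wrist",(246,108),8,o), plane("wrist",(180,40),5,o))
t,_=grab_frame("top");cv2.imwrite("pics/top2.png",t)
```

```text
[[459.5  89.1  11. ]
 [459.6  74.1  12.2]
 [459.8  59.3  15.2]
 [459.6  36.2  16.7]
 [458.9  19.5  16. ]
 [458.3   5.9  14.3]
 [457.9  -3.4  13.7]
 [462.6  32.9 106.6]
 [461.9  32.6 125.9]
 [460.5  20.3 129.9]
 [501.6  54.9   0.2]
 [412.5 -24.1  -1. ]
 [537.6 158.5  15.1]]
0.0053155303848609866 [461.8  21.   59.6]
[[459.5  90.5   8. ]] [[411.  147.3   5. ]]
```

Run:
```python
from h import *
T=camera_params("wrist")["T_tool_cam"];K=camera_params("wrist")["K"]
for f in("w1.npz","w2.npz"):
    z=np.load(f);d=z["d"]
    vv,uu=np.mgrid[:384,:512];q=(np.c_[uu.ravel(),vv.ravel()]-K[:2,2])/K[0,0];r=np.linalg.norm(q,axis=1,keepdims=True)
    ry=np.hstack([q*np.sinc(r/np.pi),np.cos(r)])
    P=(ry*(d.ravel()/ry[:,2])[:,None])@T[:3,:3].T+T[:3,3];P=P.reshape(384,512,3)
    print(f)
    for u in ((252,246,240) if "w2" in f else (190,200,308,318)):
        for v in range(214,300,8):print(u,v,P[v,u],z["p"][v,u])
```

```text
w1.npz
190 214 [-96.1  95.9 231.4] [217 234 234]
190 222 [-96.6 108.1 229. ] [216 235 235]
190 230 [-98.  122.3 230.2] [135 142 143]
190 238 [-33.  -11.2 -43.4] [47 48 47]
190 246 [-31.5 -11.  -51.2] [47 47 47]
190 254 [-29.8 -11.8 -59.7] [48 48 47]
190 262 [-28.6 -11.6 -66.1] [19 18 19]
190 270 [-27.9 -10.6 -70.9] [10 11  9]
190 278 [-27.8  -7.7 -72.6] [12 12 12]
190 286 [-28.5  -2.8 -71.8] [12 10 10]
190 294 [-29.2   2.2 -71.3] [10  9  9]
200 214 [-80.4  95.1 230.1] [216 234 235]
200 222 [-81.4 108.5 230.4] [216 234 235]
200 230 [-82.2 121.8 229.9] [194 217 218]
200 238 [-27.8 -11.6 -43.8] [9 9 9]
200 246 [-27.4  -9.1 -47.6] [7 6 6]
200 254 [-27.2  -6.2 -50.3] [6 6 5]
200 262 [-27.3  -2.3 -51.6] [4 5 5]
200 270 [-27.4   1.5 -53. ] [7 7 5]
200 278 [-27.2   4.2 -56. ] [7 5 8]
200 286 [-27.2   7.9 -57.7] [9 7 8]
200 294 [-93.2 249.1 231.8] [198 221 221]
308 214 [ 81.1  95.2 230.1] [215 233 235]
308 222 [ 82.1 108.6 230.3] [214 234 235]
308 230 [ 82.8 121.3 228.6] [216 234 235]
308 238 [ 26.1 -11.3 -43.4] [41 41 41]
308 246 [ 24.8 -11.2 -51.2] [4 3 3]
308 254 [ 24.5  -8.4 -54.1] [6 5 5
[... 1207 characters left out ...]
7 -11.5 -51.1] [55 54 54]
246 254 [ -4.6 -11.2 -58. ] [55 55 55]
246 262 [ -4.4 -11.3 -64.8] [56 55 55]
246 270 [ -4.4  -9.6 -68.4] [51 52 51]
246 278 [ -4.2 -12.5 -78.3] [13 11 11]
246 286 [ -4.1 -10.5 -81. ] [12 12 11]
246 294 [ -4.1  -9.5 -84.7] [12 10 10]
240 214 [-12.   16.2  50.1] [57 63 66]
240 222 [-12.1  23.5  50.3] [105 122 129]
240 230 [-12.7  36.4  61. ] [181 205 215]
240 238 [ -7.8 -11.6 -43.3] [ 98 108 108]
240 246 [ -7.5 -11.5 -51.2] [56 56 55]
240 254 [ -7.3 -11.2 -58.1] [53 53 52]
240 262 [ -7.  -11.5 -65.2] [53 54 52]
240 270 [  -1.5  -81.3 -173.4] [11 10  9]
240 278 [ -6.5 -12.3 -78. ] [13 12 11]
240 286 [ -6.3 -12.7 -83.9] [11 11 11]
240 294 [ -6.1 -12.2 -88. ] [11 10  9]
```

The depth shows the finger ends ~40 mm behind the stated TCP: at reported z=3 the fingers closed freely above a 16 mm tool, and the pin vice has not moved. I'll pin this offset down, using the side view as an independent check.

Run:
```python
from h import *
T=camera_params("wrist")["T_tool_cam"];K=camera_params("wrist")["K"]
for f in("w1.npz","w2.npz"):
    d=np.load(f)["d"];vv,uu=np.mgrid[:384,:512];q=(np.c_[uu.ravel(),vv.ravel()]-K[:2,2])/K[0,0];r=np.linalg.norm(q,axis=1,keepdims=True)
    ry=np.hstack([q*np.sinc(r/np.pi),np.cos(r)]);P=(ry*(d.ravel()/ry[:,2])[:,None])@T[:3,:3].T+T[:3,3]
    m=(P[:,2]>-66)&(P[:,2]<5)&(np.abs(P[:,1])<16)&(np.abs(P[:,0])<60);Q=P[m]
    print(f,"max z",np.sort(Q[:,2])[-12:],"x ext",Q[:,0].min(),Q[:,0].max())
o=get_obs();p,d=grab_frame("side")
E=camera_params("side")["extrinsics"];K=camera_params("side")["K"]
for dz in(0,40):
    c=E[:3,:3]@(o["tool_pos"]+[0,0,dz])+E[:3,3];print(dz,(K@c/c[2])[:2],c[2])
vv,uu=np.mgrid[:384,:512];og,rr=ray("side",np.c_[uu.ravel(),vv.ravel()]);W=og+rr*d.reshape(-1,1)
m=(np.hypot(W[:,0]-o["tool_pos"][0],W[:,1]-o["tool_pos"][1])<45)&(W[:,2]>25)
print(o["tool_pos"],"side: lowest finger pts",np.percentile(W[m,2],[0,1,3,10,50]),m.sum())
c=(K@(E[:3,:3]@(o["tool_pos"])+E[:3,3]));u,v=(c[:2]/c[2]).astype(int)
cv2.imwrite("pics/s2.png",cv2.resize(p[max(0,v-110):v+60,u-100:u+100],None,fx=3,fy=3,interpolation=cv2.INTER_CUBIC))
```

```text
w1.npz max z [-34.6 -34.6 -34.5 -34.4 -34.4 -34.3 -34.3 -34.1 -33.9 -33.9 -33.7 -33.5] x ext -41.27363833330115 38.17532020328482
w2.npz max z [-35.  -34.9 -34.9 -34.9 -34.9 -34.8 -34.7 -34.6 -34.6 -34.4 -34.4 -34.4] x ext -15.19432758793182 12.20043936228677
0 [266.3 208.5] 1178.8123625442968
40 [266.4 193.7] 1162.8223287894377
[460.2  20.6  58.2] side: lowest finger pts [ 87.5 102.1 119.4 156.  297.2] 4433
```

View pics/s2.png

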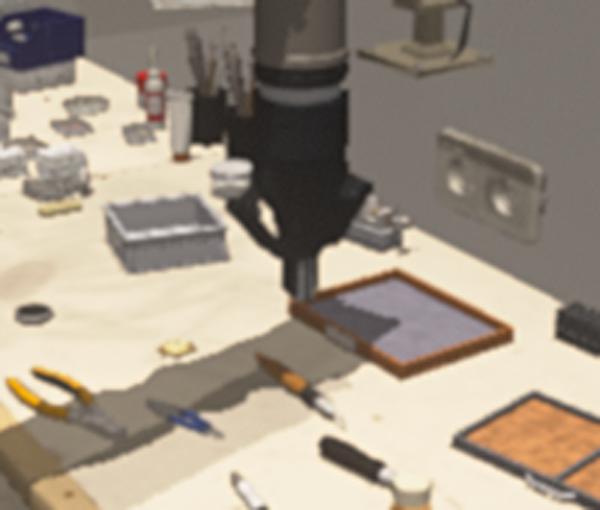

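The side view confirms it: the tips sit ~12 px (~30 mm) above the projected TCP. The true tip is reported z + ~33 mm. I'll retry with that offset, descending in stages while watching the force.

Run:
```python
from h import *
print(get_obs()["tool_pos"],get_obs()["ee_rot"])
plan([(458.7,19.7,20,-2.3,-0.1),(458.7,19.7,-20,-2.3,-0.1)],step=20)
```

```text
[459.1  20.5  57.1] [180.   -0.   -2.2]
[[-0.1,[-0.2,0.4,18.6],[0.0,-0.0,0.001]],[-0.1,[-0.2,0.4,18.5],[0.0,-0.001,0.001]],[-0.1,[0.0,-0.0,13.3],[0.0,0.0,0.0]],[-0.1,[0.0,-0.0,13.4],[0.0,0.0,0.0]],[-0.1,[0.0,-0.1,13.3],[0.0,0.0,0.0]]]
```

apply_moves:
  rows:
    - [-0.1,[0,0,19],[0,0,0]]
    - [-0.1,[0,0,19],[0,0,0]]
    - [-0.1,[0,0,15],[0,0,0]]
    - [-0.1,[0,0,13],[0,0,0]]
    - [-0.1,[0,0,10],[0,0,0]]

```text
time: 3.97
tool_pos: [457.0, 20.4, -21.4]
ee_rot: [180.0, 0.2, -2.2]
ft_force: [0.4, -0.1, -0.3]
gripper_width: 38.6
```

apply_moves:
  rows:
    - [-0.1,[0,0,3],[0,0,0]]
    - [-0.1,[0,0,2],[0,0,0]]
    - [-0.1,[0,0,2],[0,0,0]]
    - [-0.1,[0,0,2],[0,0,0]]

```text
time: 4.3
tool_pos: [459.6, 20.7, -27.9]
ee_rot: [-180.0, -0.1, -2.2]
ft_force: [0.2, -0.4, 0.3]
gripper_width: 38.5
```

apply_moves:
  rows:
    - [-1,[0,0,0],[0,0,0]]
    - [-1,[0,0,0],[0,0,0]]
    - [-1,[0,0,0],[0,0,0]]
    - [-1,[0,0,0],[0,0,0]]
    - [-1,[0,0,0],[0,0,0]]
  grip_force: 40

```text
time: 4.72
tool_pos: [459.6, 20.7, -27.8]
ee_rot: [180.0, -0.1, -2.2]
ft_force: [0.0, 0.3, 2.5]
gripper_width: 14.6
```

Gripped at 14.6 mm. Lifting, then planning the placement (pick height + 5 mm).

apply_moves:
  rows:
    - [-1,[0,0,-6],[0,0,0]]
    - [-1,[0,0,-15],[0,0,0]]
    - [-1,[0,0,-15],[0,0,0]]
    - [-1,[0,0,0],[0,0,0]]
    - [-1,[0,0,0],[0,0,0]]

```text
time: 5.13
tool_pos: [459.6, 20.5, 8.2]
ee_rot: [180.0, -0.1, -2.2]
ft_force: [-0.0, -0.3, -2.1]
gripper_width: 14.3
```

Run:
```python
from h import *
o=get_obs();print(o["tool_pos"],o["ee_rot"],o["gripper_width"])
plan([(580,81.5,8,2,-1),(580,81.5,-14,2,-1),(580,81.5,-22,2,-1)],step=25)
p,d=grab_frame("wrist");np.savez("w3.npz",p=p,d=d,pos=o["tool_pos"],rot=o["ee_rot"]);cv2.imwrite("pics/w3.png",p)
q=(slice(None));z=dict(tool_pos=o["tool_pos"],ee_rot=o["ee_rot"])
H,S,V=cv2.split(cv2.cvtColor(p,cv2.COLOR_BGR2HSV));q=best((S>120)&(H<15)&(np.indices(V.shape)[1]<300)&(np.indices(V.shape)[0]<240),(248,160));print(len(q),q.min(0),q.max(0),*rect(plane("wrist",q,46,z)))
```

```text
[459.6  20.5   8.2] [180.   -0.1  -2.2] 14.275923317544166
[[-1,[19.7,-10.9,0.1],[0.0,-0.0,-0.012]],[-1,[19.8,-10.7,0.1],[0.0,-0.0,-0.012]],[-1,[19.9,-10.5,0.0],[0.0,-0.0,-0.012]],[-1,[20.0,-10.2,0.1],[0.0,-0.001,-0.012]],[-1,[20.2,-10.0,0.0],[0.0,-0.0,-0.013]]]
[[-1,[20.3,-9.6,0.0],[0.0,-0.001,-0.012]],[-1,[-0.0,-0.1,22.0],[0.0,0.0,-0.0]],[-1,[0.0,0.0,8.0],[0.0,0.0,-0.0]]]
1798 [237 117] [267 239] [459.4  59.5] 61.717327 14.847479 87.74674
```

apply_moves:
  rows:
    - [-1,[19.7,-10.9,0],[0,0,-0.012]]
    - [-1,[19.8,-10.7,0],[0,0,-0.012]]
    - [-1,[20,-10.5,0],[0,0,-0.012]]
    - [-1,[20,-10.2,0],[0,0,-0.012]]
    - [-1,[20.2,-10,0],[0,0,-0.013]]

```text
time: 5.6
tool_pos: [559.0, 71.6, 6.0]
ee_rot: [180.0, 0.2, 1.4]
ft_force: [0.4, -0.3, -0.0]
gripper_width: 14.9
```

apply_moves:
  rows:
    - [-1,[20.2,-9.6,0],[0,0,-0.012]]
    - [-1,[0,0,4],[0,0,0]]
    - [-1,[0,0,9],[0,0,0]]
    - [-1,[0,0,9],[0,0,0]]
    - [-1,[0,0,4],[0,0,0]]

```text
time: 6.02
tool_pos: [576.2, 80.1, -21.3]
ee_rot: [179.9, 0.3, 2.0]
ft_force: [-1.0, 0.2, -1.7]
gripper_width: 14.4
```

apply_moves:
  rows:
    - [-1,[0,0,2.5],[0,0,0]]
    - [-1,[0,0,1.5],[0,0,0]]
    - [-1,[0,0,0],[0,0,0]]

```text
time: 6.27
tool_pos: [578.0, 80.7, -22.5]
ee_rot: [179.9, 0.1, 2.0]
ft_force: [0.9, 0.9, 0.1]
gripper_width: 14.5
```

apply_moves:
  rows:
    - [-0.4,[0,0,0],[0,0,0]]
    - [-0.4,[0,0,0],[0,0,0]]
    - [-0.4,[0,0,0],[0,0,0]]
    - [-0.4,[0,0,-5],[0,0,0]]
    - [-0.4,[0,0,-15],[0,0,0]]

```text
time: 6.68
tool_pos: [577.3, 80.9, -4.0]
ee_rot: [180.0, 0.3, 2.0]
ft_force: [0.4, 0.5, -0.1]
gripper_width: 25.9
```

apply_moves:
  rows:
    - [-0.4,[0,0,-25],[0,0,0]]
    - [-0.4,[0,0,-25],[0,0,0]]
    - [-0.4,[0,0,0],[0,0,0]]
    - [-0.4,[0,0,0],[0,0,0]]

```text
time: 7.02
tool_pos: [581.2, 82.1, 49.9]
ee_rot: [-180.0, -0.3, 2.0]
ft_force: [-0.3, 0.4, 0.5]
gripper_width: 25.6
```

Run:
```python
from h import *
o=get_obs();print(o["tool_pos"],o["gripper_width"])
plan([(429.5,-109.2,40,10.2,-0.1),(429.5,-109.2,-15,10.2,-0.1)],step=30)
p,d=grab_frame("wrist");np.savez("w4.npz",p=p,d=d,pos=o["tool_pos"],rot=o["ee_rot"])
t,td=grab_frame("top");np.savez("top4.npz",p=t,d=td)
cv2.imwrite("pics/w4.png",np.hstack([p[:,:400],cv2.resize(t[120:250,200:420],(400,236))[:,:]if 0 else cv2.copyMakeBorder(cv2.resize(t[120:250,200:420],(400,236)),0,148,0,0,0)]))
```

```text
[581.2  82.1  49.9] 25.60571739452838
[[-0.1,[-17.6,20.7,1.0],[-0.0,-0.001,-0.016]],[-0.1,[-17.9,20.4,1.0],[-0.0,-0.0,-0.016]],[-0.1,[-18.2,20.1,1.0],[-0.0,-0.001,-0.016]],[-0.1,[-18.6,19.8,1.1],[-0.0,-0.0,-0.016]],[-0.1,[-18.9,19.5,1.0],[-0.0,-0.001,-0.016]]]
[[-0.1,[-19.2,19.2,1.1],[-0.0,-0.0,-0.016]],[-0.1,[-19.5,18.8,1.1],[-0.0,-0.001,-0.016]],[-0.1,[-19.8,18.5,1.1],[-0.0,-0.0,-0.016]],[-0.1,[-20.0,18.3,1.0],[-0.0,-0.001,-0.015]],[-0.1,[0.0,-0.0,27.5],[-0.0,0.0,-0.0]]]
[[-0.1,[0.0,-0.0,27.5],[-0.0,0.0,-0.0]]]
```

View pics/w4.png

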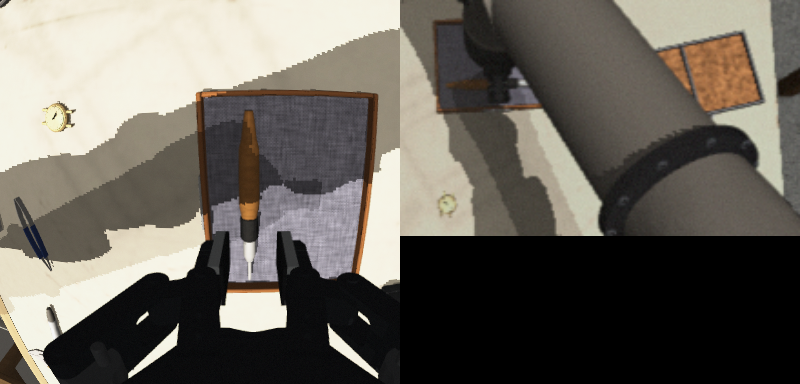

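The pin vice lies inside the tray, (248,110)–(249,278) in the wrist view. Next, the opener.

apply_moves:
  rows:
    - [-0.1,[-17.6,20.7,1],[0,0,-0.016]]
    - [-0.1,[-17.9,20.4,1],[0,0,-0.016]]
    - [-0.1,[-18.2,20.1,1],[0,0,-0.016]]
    - [-0.1,[-18.6,19.8,1],[0,0,-0.016]]
    - [-0.1,[-18.9,19.5,1],[0,0,-0.016]]

```text
time: 7.53
tool_pos: [492.8, -25.8, 41.2]
ee_rot: [-180.0, 0.2, 6.7]
ft_force: [0.6, -1.5, -0.2]
gripper_width: 38.6
```

apply_moves:
  rows:
    - [-0.1,[-19.2,19.2,1],[0,0,-0.016]]
    - [-0.1,[-19.5,18.8,1],[0,0,-0.016]]
    - [-0.1,[-19.8,18.5,1],[0,0,-0.016]]
    - [-0.1,[-20,18.3,1],[0,0,-0.015]]
    - [-0.1,[0,0,25],[0,0,0]]

```text
time: 7.95
tool_pos: [425.9, -116.8, 14.8]
ee_rot: [179.7, 0.0, 9.7]
ft_force: [1.7, -0.5, 0.2]
gripper_width: 38.4
```

apply_moves:
  rows:
    - [-0.1,[0,0,20],[0,0,0]]
    - [-0.1,[0,0,0],[0,0,0]]
    - [-0.1,[0,0,0],[0,0,0]]

```text
time: 8.2
tool_pos: [425.7, -109.2, -7.6]
ee_rot: [-179.9, 0.2, 10.2]
ft_force: [0.1, -0.5, 0.4]
gripper_width: 38.4
```

Run:
```python
from h import *
o=get_obs();print(o["tool_pos"],o["ee_rot"],o["gripper_width"])
plan([(430,-109.2,-18,10.2,-0.1),(430,-109.2,-28,10.2,-0.1)],step=12)
```

```text
[ 425.7 -109.2   -7.6] [-179.9    0.2   10.2] 38.35411236939342
[[-0.1,[4.3,0.8,10.4],[-0.002,0.004,0.0]],[-0.1,[0.0,0.0,10.0],[-0.0,-0.0,0.0]]]
```

apply_moves:
  rows:
    - [-0.1,[3,0,8],[0,0,0]]
    - [-0.1,[0,0,8],[0,0,0]]
    - [-0.1,[0,0,3],[0,0,0]]
    - [-0.1,[0,0,1.5],[0,0,0]]
    - [-0.1,[0,0,0],[0,0,0]]

```text
time: 8.62
tool_pos: [430.5, -109.0, -27.1]
ee_rot: [-180.0, 0.0, 10.2]
ft_force: [-0.5, 0.1, -0.2]
gripper_width: 38.7
```

apply_moves:
  rows:
    - [-1,[0,0,0],[0,0,0]]
    - [-1,[0,0,0],[0,0,0]]
    - [-1,[0,0,0],[0,0,0]]
    - [-1,[0,0,0],[0,0,0]]
    - [-1,[0,0,0],[0,0,0]]
  grip_force: 40

```text
time: 9.03
tool_pos: [431.2, -109.3, -26.4]
ee_rot: [180.0, -0.1, 10.2]
ft_force: [-0.3, -0.2, 3.2]
gripper_width: 17.3
```

apply_moves:
  rows:
    - [-1,[0,0,-6],[0,0,0]]
    - [-1,[0,0,-15],[0,0,0]]
    - [-1,[0,0,-15],[0,0,0]]
    - [-1,[0,0,0],[0,0,0]]
    - [-1,[0,0,0],[0,0,0]]

```text
time: 9.45
tool_pos: [431.2, -109.6, 9.7]
ee_rot: [179.9, -0.1, 10.2]
ft_force: [0.0, 0.2, -0.9]
gripper_width: 17.5
```

Run:
```python
from h import *
o=get_obs();print(o["tool_pos"],o["ee_rot"],o["gripper_width"])
plan([(637,83,8,2,-1)],step=28)
```

```text
[ 431.2 -109.6    9.7] [179.9  -0.1  10.2] 17.506019614072375
[[-1,[21.5,-13.9,0.2],[0.0,-0.0,0.013]],[-1,[21.3,-14.2,0.2],[0.0,-0.0,0.013]],[-1,[21.1,-14.5,0.2],[0.0,-0.0,0.013]],[-1,[21.0,-14.8,0.2],[0.0,-0.0,0.013]],[-1,[20.8,-15.0,0.2],[0.0,-0.0,0.013]]]
[[-1,[20.6,-15.3,0.1],[0.0,-0.0,0.013]],[-1,[20.3,-15.6,0.2],[0.0,-0.0,0.013]],[-1,[20.1,-15.8,0.1],[0.0,-0.0,0.013]],[-1,[20.0,-16.1,0.2],[0.0,-0.001,0.013]],[-1,[19.7,-16.3,0.1],[0.0,-0.0,0.013]]]
[[-1,[19.5,-16.6,0.1],[0.001,-0.001,0.013]]]
```

apply_moves:
  rows:
    - [-1,[21.5,-13.9,0],[0,0,0.013]]
    - [-1,[21.3,-14.2,0],[0,0,0.013]]
    - [-1,[21.1,-14.5,0],[0,0,0.013]]
    - [-1,[21,-14.8,0],[0,0,0.013]]
    - [-1,[20.8,-15,0],[0,0,0.013]]

```text
time: 9.87
tool_pos: [523.7, -21.1, 7.8]
ee_rot: [-180.0, 0.1, 6.4]
ft_force: [0.7, -0.5, 0.3]
gripper_width: 17.6
```

apply_moves:
  rows:
    - [-1,[20.6,-15.3,0],[0,0,0.013]]
    - [-1,[20.3,-15.6,0],[0,0,0.013]]
    - [-1,[20.1,-15.8,0],[0,0,0.013]]
    - [-1,[20,-16.1,0],[0,0,0.013]]
    - [-1,[19.7,-16.3,0],[0,0,0.013]]

```text
time: 10.28
tool_pos: [617.2, 66.4, 7.3]
ee_rot: [180.0, 0.2, 2.7]
ft_force: [-0.3, -0.6, 0.0]
gripper_width: 17.5
```

apply_moves:
  rows:
    - [-1,[19.5,-16.6,0],[0,0,0.013]]
    - [-1,[0,0,5],[0,0,0]]
    - [-1,[0,0,9],[0,0,0]]
    - [-1,[0,0,9],[0,0,0]]
    - [-1,[0,0,4],[0,0,0]]

```text
time: 10.7
tool_pos: [633.5, 81.1, -21.1]
ee_rot: [179.9, 0.3, 1.9]
ft_force: [-0.3, -0.4, -1.6]
gripper_width: 17.1
```

apply_moves:
  rows:
    - [-1,[0,0,2],[0,0,0]]
    - [-1,[0,0,1],[0,0,0]]
    - [-1,[0,0,0],[0,0,0]]

```text
time: 10.95
tool_pos: [635.4, 81.8, -21.1]
ee_rot: [179.9, 0.1, 1.9]
ft_force: [-0.2, 0.7, 0.1]
gripper_width: 17.5
```

apply_moves:
  rows:
    - [-0.35,[0,0,0],[0,0,0]]
    - [-0.35,[0,0,0],[0,0,0]]
    - [-0.35,[0,0,0],[0,0,0]]
    - [-0.35,[0,0,-5],[0,0,0]]
    - [-0.35,[0,0,-15],[0,0,0]]

```text
time: 11.37
tool_pos: [634.2, 82.7, -2.8]
ee_rot: [180.0, 0.3, 2.0]
ft_force: [-0.1, 0.2, -0.1]
gripper_width: 27.9
```

apply_moves:
  rows:
    - [-0.35,[0,0,-25],[0,0,0]]
    - [-0.35,[0,0,-35],[0,0,0]]
    - [-0.35,[0,0,0],[0,0,0]]
    - [-0.35,[0,0,0],[0,0,0]]
    - [-0.35,[0,0,0],[0,0,0]]

```text
time: 11.78
tool_pos: [636.4, 83.3, 59.5]
ee_rot: [180.0, -0.0, 2.0]
ft_force: [0.1, -0.2, -0.1]
gripper_width: 27.9
```

Run:
```python
from h import *
o=get_obs();print(o["tool_pos"],o["ee_rot"],o["gripper_width"])
p,d=grab_frame("wrist");np.savez("w5.npz",p=p,d=d,pos=o["tool_pos"],rot=o["ee_rot"]);cv2.imwrite("pics/w5.png",p)
plan([(397.5,-212.3,65,0,0.3)],step=32)
```

```text
[636.4  83.3  59.5] [180.  -0.   2.] 27.93098194571767
[[0.3,[-20.7,23.9,-0.5],[0.0,0.0,0.003]],[0.3,[-20.6,24.0,-0.5],[0.0,0.0,0.003]],[0.3,[-20.5,24.0,-0.5],[0.0,0.0,0.003]],[0.3,[-20.5,24.1,-0.5],[0.0,0.0,0.003]],[0.3,[-20.4,24.1,-0.5],[0.0,0.0,0.003]]]
[[0.3,[-20.3,24.2,-0.5],[0.0,0.0,0.003]],[0.3,[-20.3,24.3,-0.5],[0.0,0.0,0.003]],[0.3,[-20.2,24.3,-0.5],[0.0,0.0,0.003]],[0.3,[-20.1,24.4,-0.5],[0.0,0.0,0.003]],[0.3,[-20.1,24.5,-0.5],[0.0,0.0,0.003]]]
[[0.3,[-20.0,24.5,-0.5],[0.0,0.001,0.003]],[0.3,[-19.8,24.6,-0.5],[0.001,0.0,0.002]]]
```

View pics/w5.png

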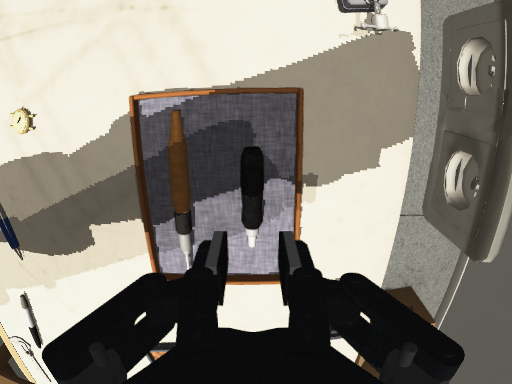

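Both tools lie side by side in the wooden tray (pin ~x 180 px, opener ~x 252 px). Now the bottle.

apply_moves:
  rows:
    - [0.3,[-20.7,23.9,-1],[0,0,0.003]]
    - [0.3,[-20.6,24,-1],[0,0,0.003]]
    - [0.3,[-20.5,24,-1],[0,0,0.003]]
    - [0.3,[-20.5,24.1,-1],[0,0,0.003]]
    - [0.3,[-20.4,24.1,-1],[0,0,0.003]]

```text
time: 12.25
tool_pos: [534.7, -40.8, 62.6]
ee_rot: [-180.0, 0.2, 1.2]
ft_force: [0.4, -0.4, 0.4]
gripper_width: 55.6
```

apply_moves:
  rows:
    - [0.3,[-20.3,24.2,0],[0,0,0.003]]
    - [0.3,[-20.3,24.3,0],[0,0,0.003]]
    - [0.3,[-20.2,24.3,0],[0,0,0.003]]
    - [0.3,[-20.1,24.4,0],[0,0,0.003]]
    - [0.3,[-20.1,24.5,0],[0,0,0.003]]

```text
time: 12.67
tool_pos: [435.4, -163.5, 63.0]
ee_rot: [-179.9, 0.1, 0.3]
ft_force: [0.7, -0.2, 0.1]
gripper_width: 55.3
```

apply_moves:
  rows:
    - [0.3,[-20,24.5,0],[0,0,0.003]]
    - [0.3,[-19.8,24.6,0],[0,0,0.002]]
    - [0.3,[0,0,0],[0,0,0]]
    - [0.3,[0,0,0],[0,0,0]]
    - [0.3,[0,0,0],[0,0,0]]

```text
time: 13.08
tool_pos: [397.9, -211.2, 63.5]
ee_rot: [-179.9, 0.1, -0.0]
ft_force: [0.9, 0.0, -0.5]
gripper_width: 55.7
```

Run:
```python
from h import *
o=get_obs();print(o["tool_pos"],o["ee_rot"],o["gripper_width"])
p,d=grab_frame("wrist");np.savez("w6.npz",p=p,d=d,pos=o["tool_pos"],rot=o["ee_rot"]);cv2.imwrite("pics/w6.png",p)
plan([(397.5,-212.3,-15,0,0.3)],step=25)
```

```text
[ 397.9 -211.2   63.5] [-179.9    0.1   -0. ] 55.68649041982386
[[0.3,[-0.3,0.4,19.7],[-0.0,0.0,0.0]],[0.3,[-0.2,0.5,19.7],[-0.0,0.0,0.001]],[0.3,[-0.3,0.4,19.7],[-0.001,0.0,0.0]],[0.3,[-0.2,0.4,19.6],[-0.0,0.0,0.001]]]
```

View pics/w6.png

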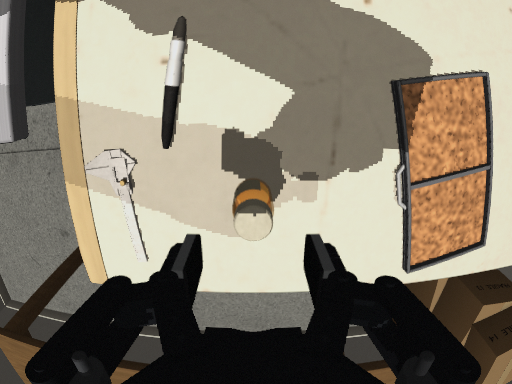

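The bottle is centred between the open jaws (cap at (253,220)). Descending and gripping.

apply_moves:
  rows:
    - [0.3,[0,0.5,15],[0,0,0]]
    - [0.3,[0,0.5,20],[0,0,0]]
    - [0.3,[0,0,20],[0,0,0]]
    - [0.3,[0,0,20],[0,0,0]]
    - [0.3,[0,0,10],[0,0,0]]

```text
time: 13.55
tool_pos: [397.6, -210.5, -23.0]
ee_rot: [-179.8, 0.2, 0.2]
ft_force: [0.4, -1.0, -0.1]
gripper_width: 55.5
```

apply_moves:
  rows:
    - [0.3,[0,0,0],[0,0,0]]
    - [-1,[0,0,0],[0,0,0]]
    - [-1,[0,0,0],[0,0,0]]
    - [-1,[0,0,0],[0,0,0]]
    - [-1,[0,0,0],[0,0,0]]
  grip_force: 40

```text
time: 13.97
tool_pos: [399.5, -213.4, -19.7]
ee_rot: [179.9, -0.1, 0.0]
ft_force: [0.1, 1.4, 3.5]
gripper_width: 29.4
```

apply_moves:
  rows:
    - [-1,[0,0,0],[0,0,0]]
    - [-1,[0,0,-5],[0,0,0]]
    - [-1,[0,0,-15],[0,0,0]]
    - [-1,[0,0,-25],[0,0,0]]
    - [-1,[0,0,-30],[0,0,0]]

```text
time: 14.38
tool_pos: [396.2, -212.2, 54.0]
ee_rot: [-179.9, 0.2, 0.0]
ft_force: [0.1, -0.1, -0.9]
gripper_width: 29.7
```

apply_moves:
  rows:
    - [-1,[0,0,0],[0,0,0]]
    - [-1,[0,0,0],[0,0,0]]
    - [-1,[0,0,0],[0,0,0]]

```text
time: 14.63
tool_pos: [397.6, -213.0, 54.0]
ee_rot: [180.0, 0.0, -0.0]
ft_force: [-0.4, 0.3, -1.6]
gripper_width: 29.3
```

Run:
```python
from h import *
z=np.load("top0.npz");p=z["p"];d=z["d"]
vv,uu=np.mgrid[:384,:512];og,rr=ray("top",np.c_[uu.ravel(),vv.ravel()]);W=og+rr*d.reshape(-1,1)
m=(np.hypot(W[:,0]-512,W[:,1]-358)<85)&(W[:,2]>30)&(W[:,2]<46)
print("bin rim",m.sum(),*rect(W[m]))
m=(np.hypot(W[:,0]-512,W[:,1]-358)<60)&(W[:,2]>1)&(W[:,2]<7);print("bin floor",m.sum(),np.median(W[m,2]),*rect(W[m]))
o=get_obs();print(o["tool_pos"],o["ee_rot"],o["gripper_width"])
plan([(512.5,358.4,60,-12.5,-1)],step=28)
```

```text
bin rim 520 [516.4 363.8] 109.621124 109.13985 77.07533
bin floor 1226 3.769975112866007 [507.8 356.9] 115.1174 110.75519 77.126686
[ 397.6 -213.    54. ] [180.   0.  -0.] 29.284965021455193
[[-1,[5.5,-27.2,-0.3],[0.0,0.0,0.01]],[-1,[5.2,-27.3,-0.3],[0.0,0.0,0.01]],[-1,[4.9,-27.3,-0.3],[0.0,0.0,0.01]],[-1,[4.6,-27.4,-0.3],[0.0,0.0,0.01]],[-1,[4.4,-27.4,-0.3],[0.0,0.0,0.01]]]
[[-1,[4.1,-27.5,-0.3],[0.0,0.0,0.01]],[-1,[3.8,-27.5,-0.3],[0.0,0.0,0.011]],[-1,[3.5,-27.5,-0.3],[0.0,0.0,0.01]],[-1,[3.2,-27.6,-0.3],[0.0,0.0,0.011]],[-1,[2.9,-27.6,-0.3],[0.0,0.0,0.01]]]
[[-1,[2.7,-27.6,-0.3],[0.0,0.0,0.011]],[-1,[2.4,-27.7,-0.3],[0.0,0.0,0.01]],[-1,[2.1,-27.7,-0.3],[0.0,0.0,0.011]],[-1,[1.8,-27.7,-0.3],[0.0,0.0,0.01]],[-1,[1.5,-27.7,-0.3],[0.0,0.0,0.011]]]
[[-1,[1.2,-27.7,-0.3],[0.0,0.0,0.01]],[-1,[0.9,-27.7,-0.3],[0.0,0.0,0.011]],[-1,[0.6,-27.7,-0.3],[0.0,0.0,0.01]],[-1,[0.4,-27.8,-0.3],[0.0,0.0,0.011]],[-1,[0.0,-27.7,-0.2],[0.0,0.0,0.01]]]
[[-1,[-0.2,-27.8,-0.3],[0.0,0.001,0.011]]]
```

apply_moves:
  rows:
    - [-1,[5.5,-20,0],[0,0,0.01]]
    - [-1,[5.2,-27.5,0],[0,0,0.01]]
    - [-1,[5,-27.5,0],[0,0,0.01]]
    - [-1,[4.7,-27.5,0],[0,0,0.01]]
    - [-1,[4.5,-27.5,0],[0,0,0.01]]

```text
time: 15.05
tool_pos: [424.2, -82.2, 52.7]
ee_rot: [-180.0, 0.2, -2.9]
ft_force: [0.5, 1.1, -0.0]
gripper_width: 29.8
```

apply_moves:
  rows:
    - [-1,[4.2,-27.5,0],[0,0,0.01]]
    - [-1,[4,-27.5,0],[0,0,0.011]]
    - [-1,[3.7,-27.5,0],[0,0,0.01]]
    - [-1,[3.4,-27.6,0],[0,0,0.011]]
    - [-1,[3,-27.6,0],[0,0,0.01]]

```text
time: 15.47
tool_pos: [452.3, 53.5, 52.6]
ee_rot: [180.0, 0.2, -5.9]
ft_force: [1.4, -0.9, -1.0]
gripper_width: 29.6
```

apply_moves:
  rows:
    - [-1,[2.8,-27.6,0],[0,0,0.011]]
    - [-1,[2.5,-27.7,0],[0,0,0.01]]
    - [-1,[2.2,-27.7,0],[0,0,0.011]]
    - [-1,[1.9,-27.7,0],[0,0,0.01]]
    - [-1,[1.6,-27.7,0],[0,0,0.011]]

```text
time: 15.88
tool_pos: [480.4, 189.1, 52.3]
ee_rot: [179.9, 0.2, -8.9]
ft_force: [0.3, 0.2, -1.0]
gripper_width: 29.5
```

apply_moves:
  rows:
    - [-1,[1.3,-27.7,0],[0,0,0.01]]
    - [-1,[1,-27.7,0],[0,0,0.011]]
    - [-1,[0.7,-27.7,0],[0,0,0.01]]
    - [-1,[0.5,-27.8,0],[0,0,0.011]]
    - [-1,[0,-27.7,0],[0,0,0.01]]

```text
time: 16.3
tool_pos: [508.3, 324.6, 51.8]
ee_rot: [179.8, 0.2, -11.9]
ft_force: [0.6, -0.2, -0.0]
gripper_width: 29.5
```

apply_moves:
  rows:
    - [-1,[0,-25,0],[0,0,0.011]]
    - [-1,[0,-10,0],[0,0,0]]
    - [-1,[0,0,0],[0,0,0]]
    - [-1,[0,0,0],[0,0,0]]
    - [-1,[0,0,0],[0,0,0]]

```text
time: 16.72
tool_pos: [516.7, 355.8, 53.0]
ee_rot: [179.8, 0.0, -12.6]
ft_force: [0.4, -0.2, -0.8]
gripper_width: 29.6
```

Run:
```python
from h import *
o=get_obs();print(o["tool_pos"],o["ee_rot"],o["gripper_width"])
p,d=grab_frame("wrist");np.savez("w7.npz",p=p,d=d,pos=o["tool_pos"],rot=o["ee_rot"]);cv2.imwrite("pics/w7.png",p)
plan([(514,361,54,-12.5,-1)],step=28)
```

```text
[516.7 355.8  53. ] [179.8   0.  -12.6] 29.60932623683675
[[-1,[-4.2,-4.5,-0.6],[0.003,0.0,-0.002]]]
```

View pics/w7.png

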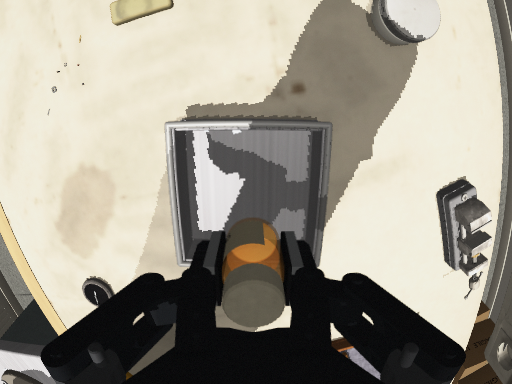

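The bottle is held upright over the bin; rim outer corners are ~(166,124),(332,123),(180,265). I'll work out the bin centre.

Run:
```python
from h import *
z=np.load("w7.npz");o=dict(tool_pos=z["pos"],ee_rot=z["rot"])
c=plane("wrist",[(166,124),(332,123),(180,265)],40,o);print(c,np.linalg.norm(c[0]-c[1]),np.linalg.norm(c[0]-c[2]))
print("centre",(c[1]+c[2])/2);f=plane("wrist",[(192,130),(311,130)],4,o);print(f)
o=get_obs();print(o["tool_pos"]);g=(c[1]+c[2])/2
plan([(g[0],g[1],54,-12.5,-1)])
```

```text
[[474.3 428.7  40. ]
 [578.2 405.9  40. ]
 [451.7 325.8  40. ]] 106.41908872846847 105.29952384244993
centre [515.  365.9  40. ]
[[481.6 417.6   4. ]
 [569.8 397.9   4. ]]
[517.1 355.7  53.4]
[[-1,[-4.3,-9.5,-0.6],[0.003,0.0,-0.002]]]
```

apply_moves:
  rows:
    - [-1,[-3.5,-8,5],[0,0,0]]
    - [-1,[0,0,12],[0,0,0]]
    - [-1,[0,0,15],[0,0,0]]
    - [-1,[0,0,15],[0,0,0]]
    - [-1,[0,0,12],[0,0,0]]

```text
time: 17.18
tool_pos: [514.2, 366.3, -6.9]
ee_rot: [179.9, 0.1, -12.5]
ft_force: [-0.2, -0.3, -0.7]
gripper_width: 29.7
```

apply_moves:
  rows:
    - [-1,[0,0,6],[0,0,0]]
    - [-1,[0,0,3],[0,0,0]]
    - [-1,[0,0,1],[0,0,0]]
    - [-1,[0,0,0],[0,0,0]]
    - [-1,[0,0,0],[0,0,0]]

```text
time: 17.6
tool_pos: [515.7, 367.9, -14.1]
ee_rot: [-179.9, -0.1, -12.5]
ft_force: [-0.7, -0.3, -0.3]
gripper_width: 29.6
```

apply_moves:
  rows:
    - [-1,[0,0,0.7],[0,0,0]]
    - [-1,[0,0,0.7],[0,0,0]]
    - [-1,[0,0,0],[0,0,0]]
    - [-1,[0,0,0],[0,0,0]]

```text
time: 17.93
tool_pos: [515.6, 367.7, -15.6]
ee_rot: [-179.9, -0.1, -12.5]
ft_force: [-0.3, 0.1, 1.2]
gripper_width: 29.6
```

apply_moves:
  rows:
    - [0,[0,0,0],[0,0,0]]
    - [0,[0,0,0],[0,0,0]]
    - [0,[0,0,0],[0,0,0]]
    - [0,[0,0,-8],[0,0,0]]
    - [0,[0,0,-20],[0,0,0]]

```text
time: 18.35
tool_pos: [512.9, 365.1, 9.2]
ee_rot: [179.7, 0.3, -12.5]
ft_force: [-0.1, -0.0, -0.8]
gripper_width: 42.6
```

apply_moves:
  rows:
    - [0,[0,0,-30],[0,0,0]]
    - [0,[0,0,-35],[0,0,0]]
    - [0,[0,0,0],[0,0,0]]
    - [0,[0,0,0],[0,0,0]]
    - [0,[0,0,0],[0,0,0]]

```text
time: 18.77
tool_pos: [515.1, 367.2, 77.2]
ee_rot: [180.0, -0.0, -12.5]
ft_force: [-0.6, 0.6, -0.3]
gripper_width: 43.2
```

Run:
```python
from h import *
o=get_obs();print(o["tool_pos"],o["ee_rot"],o["gripper_width"])
p,d=grab_frame("wrist");np.savez("w8.npz",p=p,d=d,pos=o["tool_pos"],rot=o["ee_rot"]);cv2.imwrite("pics/w8.png",p)
plan([(395,240,60,0,0.2)],step=30)
```

```text
[515.1 367.2  77.2] [180.   -0.  -12.5] 43.21778031403046
[[0.2,[-14.9,24.9,2.7],[0.0,0.0,-0.036]],[0.2,[-15.8,24.3,2.7],[0.0,0.0,-0.036]],[0.2,[-16.6,23.8,2.7],[0.0,0.0,-0.036]],[0.2,[-17.5,23.1,2.8],[0.0,0.0,-0.037]],[0.2,[-18.3,22.5,2.7],[0.001,0.001,-0.036]]]
[[0.2,[-19.2,21.8,2.7],[0.0,0.0,-0.037]]]
```

View pics/w8.png

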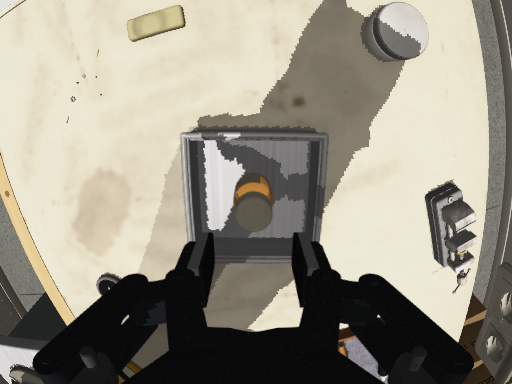

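The bottle stands centrally in the bin (cap at (253,212)). Next I'll hover to measure both watch cases.

apply_moves:
  rows:
    - [0.2,[-14.9,24.9,0],[0,0,-0.036]]
    - [0.2,[-15.8,24.3,0],[0,0,-0.036]]
    - [0.2,[-16.6,23.8,0],[0,0,-0.036]]
    - [0.2,[-17.5,23.1,0],[0,0,-0.037]]
    - [0.2,[-18.3,22.5,0],[0,0,-0.036]]

```text
time: 19.23
tool_pos: [413.3, 259.9, 75.1]
ee_rot: [179.9, 0.2, -2.0]
ft_force: [0.7, -0.4, 0.1]
gripper_width: 51.4
```

apply_moves:
  rows:
    - [0.2,[-19.2,21.8,0],[0,0,-0.037]]
    - [0.2,[0,0,0],[0,0,0]]
    - [0.2,[0,0,0],[0,0,0]]
    - [0.2,[0,0,0],[0,0,0]]

```text
time: 19.57
tool_pos: [395.8, 240.8, 76.4]
ee_rot: [-180.0, 0.0, -0.0]
ft_force: [-0.1, -0.6, 1.2]
gripper_width: 51.2
```

Run:
```python
from h import *
o=get_obs();print(o["tool_pos"],o["ee_rot"])
p,d=grab_frame("wrist");np.savez("w9.npz",p=p,d=d,pos=o["tool_pos"],rot=o["ee_rot"]);cv2.imwrite("pics/w9.png",p)
T=camera_params("wrist")["T_tool_cam"];K=camera_params("wrist")["K"];Rt=R.from_euler('xyz',o["ee_rot"],degrees=True).as_matrix()
def pr(w):
    c=T[:3,:3].T@(Rt.T@(np.array(w)-o["tool_pos"])-T[:3,3]);th=np.arctan2(np.hypot(*c[:2]),c[2]);return K[:2,2]+K[0,0]*th*c[:2]/np.hypot(*c[:2])
H,S,V=cv2.split(cv2.cvtColor(p,cv2.COLOR_BGR2HSV))
for n,w,h in(("chrono",(332,281,8),8),("gold",(411.5,146.5,6),6)):
    u=pr(w);print(n,"expect",u)
    x,y=u.astype(int);sub=np.zeros_like(V);sub[max(0,y-28):y+28,max(0,x-28):x+28]=1
    m=(sub>0)&((V<110) if n=="chrono" else ((S>70)&(H<35)))
    q=best(m,u);print(len(q),q.min(0),q.max(0),q.mean(0),*rect(plane("wrist",q,h,o)),plane("wrist",q.mean(0),h,o))
```

```text
[395.8 240.8  76.4] [-180.    0.   -0.]
chrono expect [178.5 142.9]
1127 [159 118] [199 158] [179.  138.9] [332.3 284.9] 35.032387 34.161983 177.78296 [[332.6 284.4   8. ]]
gold expect [270.1 277.3]
244 [251 264] [285 285] [268.4 271.8] [409.3 149.6] 33.349506 25.98832 177.83432 [[409.6 153.2   6. ]]
```

View pics/w9.png

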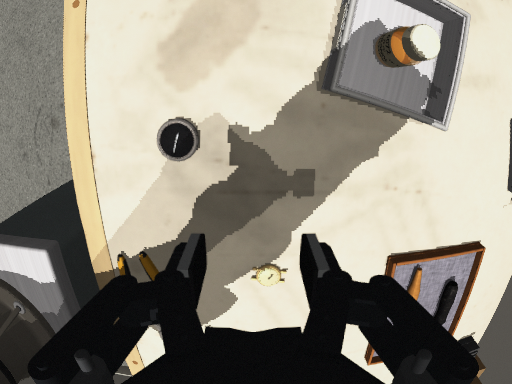

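Chrono is at (332,283) and gold at (410,149), agreeing with the top view within 3 mm; lugs run along x. I'll take chrono first.

Run:
```python
from h import *
plan([(332.4,283.2,30,0,0.2),(332.4,283.2,-18,0,0.2)],step=28)
```

```text
[[0.2,[-15.9,-10.4,11.7],[-0.0,-0.0,-0.0]],[0.2,[-15.9,-10.4,11.7],[-0.0,-0.0,-0.0]],[0.2,[-16.0,-10.4,11.6],[-0.001,-0.0,-0.0]],[0.2,[-15.9,-10.5,11.7],[-0.0,-0.0,-0.0]],[0.2,[-0.0,0.0,24.0],[-0.0,-0.0,-0.0]]]
[[0.2,[-0.1,0.0,24.0],[-0.0,-0.0,-0.0]]]
```

apply_moves:
  rows:
    - [0.2,[-16,-10.5,11.7],[0,0,0]]
    - [0.2,[-16,-10.5,11.7],[0,0,0]]
    - [0.2,[-16,-10.5,11.7],[0,0,0]]
    - [0.2,[-16,-10.5,11.7],[0,0,0]]
    - [0.2,[0,0,20],[0,0,0]]

```text
time: 20.03
tool_pos: [329.4, 288.2, 10.7]
ee_rot: [-179.7, -0.0, 0.4]
ft_force: [-0.0, 0.5, -0.4]
gripper_width: 51.3
```

apply_moves:
  rows:
    - [0.2,[0,0,20],[0,0,0]]
    - [0.2,[0,0,8],[0,0,0]]
    - [0.2,[0,0,0],[0,0,0]]
    - [0.2,[0,0,0],[0,0,0]]
    - [0.2,[0,0,0],[0,0,0]]

```text
time: 20.45
tool_pos: [332.5, 283.9, -17.2]
ee_rot: [-179.9, -0.1, -0.0]
ft_force: [-0.5, 0.2, -0.1]
gripper_width: 51.1
```

apply_moves:
  rows:
    - [0.2,[0,0,5],[0,0,0]]
    - [0.2,[0,0,3],[0,0,0]]
    - [0.2,[0,0,1.5],[0,0,0]]
    - [0.2,[0,0,0],[0,0,0]]
    - [0.2,[0,0,0],[0,0,0]]

```text
time: 20.87
tool_pos: [331.5, 282.7, -27.5]
ee_rot: [180.0, -0.0, -0.0]
ft_force: [-0.1, 1.3, 0.3]
gripper_width: 51.2
```

apply_moves:
  rows:
    - [0.2,[0,0,1],[0,0,0]]
    - [0.2,[0,0,1],[0,0,0]]
    - [0.2,[0,0,0],[0,0,0]]
    - [0.2,[0,0,0],[0,0,0]]

```text
time: 21.2
tool_pos: [331.5, 282.7, -29.6]
ee_rot: [180.0, 0.0, 0.0]
ft_force: [0.5, -0.6, -0.7]
gripper_width: 51.6
```

apply_moves:
  rows:
    - [0.2,[0,0,0.7],[0,0,0]]
    - [0.2,[0,0,0.7],[0,0,0]]
    - [0.2,[0,0,0],[0,0,0]]
    - [0.2,[0,0,0],[0,0,0]]

```text
time: 21.53
tool_pos: [331.4, 282.8, -31.0]
ee_rot: [180.0, 0.0, 0.0]
ft_force: [0.0, -0.2, 0.1]
gripper_width: 51.0
```

apply_moves:
  rows:
    - [-1,[0,0,0],[0,0,0]]
    - [-1,[0,0,0],[0,0,0]]
    - [-1,[0,0,0],[0,0,0]]
    - [-1,[0,0,0],[0,0,0]]
    - [-1,[0,0,0],[0,0,0]]
  grip_force: 40

```text
time: 21.95
tool_pos: [331.6, 282.8, -30.6]
ee_rot: [180.0, -0.0, 0.0]
ft_force: [-1.3, -1.2, 5.8]
gripper_width: 33.1
```

apply_moves:
  rows:
    - [-1,[0,0,-3],[0,0,0]]
    - [-1,[0,0,-5],[0,0,0]]
    - [-1,[0,0,0],[0,0,0]]
    - [-1,[0,0,0],[0,0,0]]

```text
time: 22.28
tool_pos: [331.8, 283.0, -22.7]
ee_rot: [-180.0, -0.0, -0.0]
ft_force: [0.8, 0.4, -1.1]
gripper_width: 33.1
```

Chrono held (33.1 mm). Lifting and carrying it to the compartment at (576,-150).

apply_moves:
  rows:
    - [-1,[0,0,-10],[0,0,0]]
    - [-1,[0,0,-15],[0,0,0]]
    - [-1,[0,0,-10],[0,0,0]]
    - [-1,[0,0,0],[0,0,0]]
    - [-1,[0,0,0],[0,0,0]]

```text
time: 22.7
tool_pos: [332.2, 283.2, 12.8]
ee_rot: [-179.9, -0.1, -0.0]
ft_force: [0.4, -0.9, -0.6]
gripper_width: 33.0
```

Run:
```python
from h import *
o=get_obs();print(o["tool_pos"],o["gripper_width"])
plan([(576,-150.5,12,12.7,-1)],step=32)
```

```text
[332.2 283.2  12.8] 32.976168435850084
[[-1,[15.2,27.1,0.1],[-0.0,-0.0,-0.014]],[-1,[14.9,27.3,0.0],[-0.0,-0.0,-0.014]],[-1,[14.5,27.5,0.1],[-0.0,-0.0,-0.014]],[-1,[14.1,27.7,0.0],[-0.0,-0.0,-0.014]],[-1,[13.7,27.9,0.1],[-0.0,-0.0,-0.014]]]
[[-1,[13.3,28.1,0.0],[-0.0,-0.0,-0.014]],[-1,[12.9,28.3,0.1],[-0.0,-0.0,-0.014]],[-1,[12.5,28.5,0.0],[-0.0,-0.0,-0.014]],[-1,[12.1,28.6,0.1],[-0.0,-0.0,-0.014]],[-1,[11.7,28.8,0.0],[-0.0,-0.0,-0.014]]]
[[-1,[11.3,29.0,0.1],[-0.0,-0.0,-0.014]],[-1,[10.9,29.1,0.0],[-0.0,-0.0,-0.014]],[-1,[10.5,29.3,0.1],[-0.0,-0.0,-0.013]],[-1,[10.1,29.4,0.0],[-0.0,-0.001,-0.014]],[-1,[9.8,29.5,0.1],[-0.0,-0.0,-0.013]]]
[[-1,[9.3,29.7,0.0],[-0.001,-0.001,-0.014]]]
```

apply_moves:
  rows:
    - [-1,[15.2,27,0],[0,0,-0.014]]
    - [-1,[14.9,27.3,0],[0,0,-0.014]]
    - [-1,[14.5,27.5,0],[0,0,-0.014]]
    - [-1,[14.1,27.7,0],[0,0,-0.014]]
    - [-1,[13.7,27.9,0],[0,0,-0.014]]

```text
time: 23.12
tool_pos: [407.6, 145.8, 11.5]
ee_rot: [180.0, 0.1, 4.1]
ft_force: [0.4, -0.0, -0.9]
gripper_width: 32.7
```

apply_moves:
  rows:
    - [-1,[13.3,28.1,0],[0,0,-0.014]]
    - [-1,[12.9,28.3,0],[0,0,-0.014]]
    - [-1,[12.5,28.5,0],[0,0,-0.014]]
    - [-1,[12.1,28.6,0],[0,0,-0.014]]
    - [-1,[11.7,28.8,0],[0,0,-0.014]]

```text
time: 23.53
tool_pos: [483.7, 10.2, 11.3]
ee_rot: [-180.0, 0.1, 8.1]
ft_force: [-0.2, 0.8, -0.5]
gripper_width: 33.0
```

apply_moves:
  rows:
    - [-1,[11.3,29,0],[0,0,-0.014]]
    - [-1,[10.9,29.1,0],[0,0,-0.014]]
    - [-1,[10.5,29.3,0],[0,0,-0.013]]
    - [-1,[10.1,29.4,0],[0,0,-0.014]]
    - [-1,[9.8,29.5,0],[0,0,-0.013]]

```text
time: 23.95
tool_pos: [559.8, -125.2, 11.0]
ee_rot: [-180.0, 0.1, 11.9]
ft_force: [1.1, 0.4, 0.0]
gripper_width: 32.6
```

apply_moves:
  rows:
    - [-1,[9.3,29.7,0],[0,0,-0.014]]
    - [-1,[0,0,0],[0,0,0]]
    - [-1,[0,0,0],[0,0,0]]
    - [-1,[0,0,12],[0,0,0]]
    - [-1,[0,0,15],[0,0,0]]

```text
time: 24.37
tool_pos: [576.0, -148.8, -15.0]
ee_rot: [-180.0, -0.1, 12.8]
ft_force: [-0.4, -0.4, 0.3]
gripper_width: 32.6
```

apply_moves:
  rows:
    - [-1,[0,0,6],[0,0,0]]
    - [-1,[0,0,2.5],[0,0,0]]
    - [-1,[0,0,1],[0,0,0]]
    - [-1,[0,0,0],[0,0,0]]
    - [-1,[0,0,0],[0,0,0]]

```text
time: 24.78
tool_pos: [576.0, -150.4, -24.0]
ee_rot: [180.0, -0.1, 12.8]
ft_force: [0.2, -1.4, 0.5]
gripper_width: 32.8
```

apply_moves:
  rows:
    - [-1,[0,0,0.7],[0,0,0]]
    - [-1,[0,0,0.5],[0,0,0]]
    - [-1,[0,0,0],[0,0,0]]
    - [-1,[0,0,0],[0,0,0]]

```text
time: 25.12
tool_pos: [575.7, -150.8, -25.4]
ee_rot: [180.0, -0.0, 12.7]
ft_force: [-0.4, 0.3, -0.1]
gripper_width: 32.9
```

apply_moves:
  rows:
    - [0.05,[0,0,0.4],[0,0,0]]
    - [0.05,[0,0,0],[0,0,0]]
    - [0.05,[0,0,0],[0,0,0]]
    - [0.05,[0,0,-8],[0,0,0]]
    - [0.05,[0,0,-20],[0,0,0]]

```text
time: 25.53
tool_pos: [572.5, -150.4, -0.1]
ee_rot: [-179.8, 0.3, 12.7]
ft_force: [0.5, -0.6, -1.8]
gripper_width: 44.4
```

apply_moves:
  rows:
    - [0.05,[0,0,-25],[0,0,0]]
    - [0.05,[0,0,-25],[0,0,0]]
    - [0,[0,0,0],[0,0,0]]
    - [0,[0,0,0],[0,0,0]]

```text
time: 25.87
tool_pos: [577.3, -150.8, 54.5]
ee_rot: [179.9, -0.2, 12.7]
ft_force: [0.1, -0.3, -0.5]
gripper_width: 42.5
```

Run:
```python
from h import *
o=get_obs();print(o["tool_pos"],o["gripper_width"])
p,d=grab_frame("wrist");np.savez("w10.npz",p=p,d=d,pos=o["tool_pos"],rot=o["ee_rot"]);cv2.imwrite("pics/w10.png",p)
H,S,V=cv2.split(cv2.cvtColor(p,cv2.COLOR_BGR2HSV))
T=camera_params("wrist")["T_tool_cam"];K=camera_params("wrist")["K"]
vv,uu=np.mgrid[:384,:512];og,rr=ray("wrist",np.c_[uu.ravel(),vv.ravel()],o)
fw=R.from_euler('xyz',o["ee_rot"],degrees=True).as_matrix()@T[:3,2];W=og+rr*(d.ravel()/(rr@fw))[:,None]
m=(np.hypot(W[:,0]-576,W[:,1]+150)<32)&(W[:,2]>9.5)&(W[:,2]<25);print("raised blob",m.sum(),W[m].mean(0),*rect(W[m]),np.percentile(W[m,2],[50,95]))
plan([(410.3,148.3,20,0,-0.15),(410.3,148.3,-17,0,-0.15)],step=32)
```

```text
[ 577.3 -150.8   54.5] 42.51842854562039
raised blob 1659 [ 573.7 -149.3   12.8] [ 573.7 -150.1] 36.253265 36.141365 102.05405 [12.9 14. ]
[[-0.15,[-8.7,-29.8,2.9],[0.0,-0.0,0.02]],[-0.15,[-9.3,-29.7,2.9],[0.0,-0.0,0.02]],[-0.15,[-9.9,-29.5,3.0],[0.0,-0.0,0.02]],[-0.15,[-10.4,-29.3,2.9],[0.0,-0.0,0.02]],[-0.15,[-11.0,-29.0,3.0],[0.0,-0.0,0.02]]]
[[-0.15,[-11.6,-28.8,2.9],[0.0,-0.0,0.02]],[-0.15,[-12.2,-28.6,3.0],[0.0,-0.0,0.02]],[-0.15,[-12.8,-28.3,2.9],[0.0,-0.0,0.021]],[-0.15,[-13.4,-28.1,3.0],[0.0,-0.0,0.02]],[-0.15,[-13.9,-27.8,2.9],[0.0,-0.001,0.021]]]
[[-0.15,[-14.4,-27.5,3.0],[0.001,-0.0,0.02]],[-0.15,[-0.0,0.0,18.5],[-0.0,-0.0,0.0]],[-0.15,[-0.1,0.0,18.5],[-0.0,-0.0,0.0]]]
```

Chrono sits flat at (573.7,-150), blob 36x36 mm, top ~13 mm. Now the gold case.

apply_moves:
  rows:
    - [0,[-8.7,-29.8,2],[0,0,0.02]]
    - [0,[-9.3,-29.7,3],[0,0,0.02]]
    - [0,[-9.9,-29.5,3],[0,0,0.02]]
    - [0,[-10.4,-29.3,3],[0,0,0.02]]
    - [0,[-11,-29,3],[0,0,0.02]]

```text
time: 26.33
tool_pos: [497.9, -13.8, 36.6]
ee_rot: [-180.0, 0.2, 6.9]
ft_force: [0.3, 0.8, 0.4]
gripper_width: 42.6
```

apply_moves:
  rows:
    - [0,[-11.6,-28.8,3],[0,0,0.02]]
    - [0,[-12.2,-28.6,3],[0,0,0.02]]
    - [0,[-12.8,-28.3,3],[0,0,0.021]]
    - [0,[-13.4,-28.1,3],[0,0,0.02]]
    - [0,[-13.9,-27.8,3],[0,0,0.021]]

```text
time: 26.75
tool_pos: [422.7, 121.7, 21.8]
ee_rot: [180.0, 0.2, 1.1]
ft_force: [0.6, 0.6, 0.0]
gripper_width: 42.5
```

apply_moves:
  rows:
    - [0,[-14.4,-27.5,3],[0,0,0.02]]
    - [0,[0,0,0],[0,0,0]]
    - [0,[0,0,0],[0,0,0]]
    - [0,[0,0,18],[0,0,0]]
    - [0,[0,0,18],[0,0,0]]

```text
time: 27.17
tool_pos: [411.4, 147.3, -16.3]
ee_rot: [180.0, -0.1, -0.1]
ft_force: [0.6, -0.6, 0.2]
gripper_width: 42.5
```

apply_moves:
  rows:
    - [0,[0,0,0],[0,0,0]]
    - [0,[0,0,0],[0,0,0]]
    - [0,[0,0,0],[0,0,0]]

```text
time: 27.42
tool_pos: [410.5, 147.8, -15.8]
ee_rot: [180.0, 0.0, -0.1]
ft_force: [-0.1, 0.4, -0.2]
gripper_width: 43.1
```

Run:
```python
from h import *
o=get_obs();print(o["tool_pos"],o["ee_rot"],o["gripper_width"])
p,d=grab_frame("wrist");cv2.imwrite("pics/w11.png",p)
plan([(410.3,148.3,-27.5,0,0)],step=32)
```

```text
[410.5 147.8 -15.8] [180.    0.   -0.1] 43.09901652113244
[[0,[-0.6,-0.2,12.1],[-0.0,-0.001,-0.001]]]
```

View pics/w11.png

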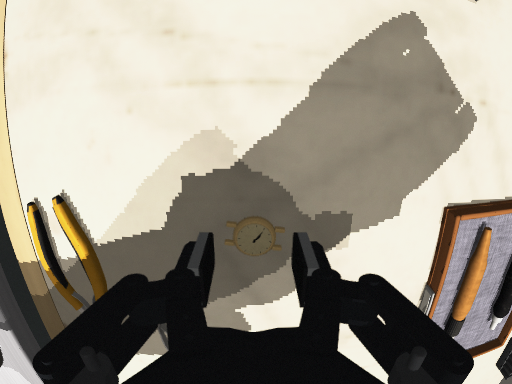

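The gold case is centred between the jaws at (253,237). Descend and grip.

apply_moves:
  rows:
    - [0,[0,0,7],[0,0,0]]
    - [0,[0,0,4],[0,0,0]]
    - [0,[0,0,2],[0,0,0]]
    - [0,[0,0,1],[0,0,0]]
    - [0,[0,0,0],[0,0,0]]

```text
time: 27.88
tool_pos: [409.8, 148.4, -30.3]
ee_rot: [180.0, 0.0, 0.0]
ft_force: [-0.0, -0.4, -0.2]
gripper_width: 42.5
```

apply_moves:
  rows:
    - [0,[0,0,0.3],[0,0,0]]
    - [0,[0,0,0],[0,0,0]]
    - [-1,[0,0,0],[0,0,0]]
    - [-1,[0,0,0],[0,0,0]]
    - [-1,[0,0,0],[0,0,0]]
  grip_force: 40

```text
time: 28.3
tool_pos: [410.1, 148.5, -29.9]
ee_rot: [180.0, -0.0, 0.0]
ft_force: [-1.3, -0.7, 3.3]
gripper_width: 21.1
```

apply_moves:
  rows:
    - [-1,[0,0,0],[0,0,0]]
    - [-1,[0,0,0],[0,0,0]]
    - [-1,[0,0,-3],[0,0,0]]
    - [-1,[0,0,-5],[0,0,0]]
    - [-1,[0,0,0],[0,0,0]]

```text
time: 28.72
tool_pos: [410.7, 148.8, -21.6]
ee_rot: [-180.0, -0.1, 0.0]
ft_force: [-0.6, 0.7, -0.9]
gripper_width: 20.8
```

Held at 20.8 mm. Carrying it to the far compartment at (596,-241).

apply_moves:
  rows:
    - [-1,[0,0,-10],[0,0,0]]
    - [-1,[0,0,-15],[0,0,0]]
    - [-1,[0,0,-10],[0,0,0]]
    - [-1,[0,0,0],[0,0,0]]
    - [-1,[0,0,0],[0,0,0]]

```text
time: 29.13
tool_pos: [410.8, 148.6, 13.4]
ee_rot: [-180.0, -0.1, -0.0]
ft_force: [0.5, 0.3, -0.1]
gripper_width: 20.9
```

Run:
```python
from h import *
o=get_obs();print(o["tool_pos"],o["gripper_width"])
plan([(595,-240,13.5,12.7,-1)],step=33)
```

```text
[410.8 148.6  13.4] 20.856472541041427
[[-1,[13.2,27.8,0.0],[-0.0,-0.0,-0.016]],[-1,[12.7,28.0,0.0],[-0.0,-0.0,-0.016]],[-1,[12.3,28.1,0.0],[0.0,-0.0,-0.016]],[-1,[11.8,28.3,0.0],[0.0,-0.0,-0.016]],[-1,[11.4,28.5,0.0],[0.0,-0.0,-0.016]]]
[[-1,[10.9,28.7,0.0],[0.0,-0.0,-0.016]],[-1,[10.4,28.9,0.0],[0.0,-0.0,-0.016]],[-1,[10.0,29.1,0.0],[0.0,-0.0,-0.016]],[-1,[9.5,29.2,0.0],[0.0,-0.0,-0.016]],[-1,[9.0,29.4,0.0],[0.0,-0.0,-0.016]]]
[[-1,[8.6,29.5,0.0],[0.0,-0.001,-0.015]],[-1,[8.1,29.6,0.1],[0.0,-0.0,-0.016]],[-1,[7.7,29.7,0.0],[0.0,-0.001,-0.015]],[-1,[7.2,29.9,0.1],[0.0,-0.0,-0.016]]]
```

apply_moves:
  rows:
    - [-1,[13.2,27.8,0],[0,0,-0.016]]
    - [-1,[12.7,28,0],[0,0,-0.016]]
    - [-1,[12.3,28.1,0],[0,0,-0.016]]
    - [-1,[11.8,28.3,0],[0,0,-0.016]]
    - [-1,[11.4,28.5,0],[0,0,-0.016]]

```text
time: 29.55
tool_pos: [475.6, 8.2, 12.0]
ee_rot: [180.0, 0.1, 4.6]
ft_force: [-0.3, -0.1, -0.7]
gripper_width: 21.1
```

apply_moves:
  rows:
    - [-1,[10.9,28.7,0],[0,0,-0.016]]
    - [-1,[10.4,28.9,0],[0,0,-0.016]]
    - [-1,[10,29.1,0],[0,0,-0.016]]
    - [-1,[9.5,29.2,0],[0,0,-0.016]]
    - [-1,[9,29.4,0],[0,0,-0.016]]

```text
time: 29.97
tool_pos: [541.2, -130.6, 11.6]
ee_rot: [-180.0, 0.1, 9.2]
ft_force: [0.8, 1.1, 0.2]
gripper_width: 21.1
```

apply_moves:
  rows:
    - [-1,[8.6,29.5,0],[0,0,-0.015]]
    - [-1,[8.1,29.6,0],[0,0,-0.016]]
    - [-1,[7.7,29.7,0],[0,0,-0.015]]
    - [-1,[7.2,29.9,0],[0,0,-0.016]]
    - [-1,[0,0,0],[0,0,0]]

```text
time: 30.38
tool_pos: [594.8, -250.0, 11.0]
ee_rot: [179.7, 0.0, 12.2]
ft_force: [-0.8, -2.4, -1.0]
gripper_width: 21.2
```

apply_moves:
  rows:
    - [-1,[0,0,0],[0,0,0]]
    - [-1,[0,0,12],[0,0,0]]
    - [-1,[0,0,15],[0,0,0]]
    - [-1,[0,0,7],[0,0,0]]
    - [-1,[0,0,2],[0,0,0]]

```text
time: 30.8
tool_pos: [592.3, -237.1, -24.9]
ee_rot: [-179.8, 0.2, 12.9]
ft_force: [-5.1, 3.1, 7.7]
gripper_width: 21.2
```

apply_moves:
  rows:
    - [-1,[0,0,1],[0,0,0]]
    - [-1,[0,0,0],[0,0,0]]
    - [-1,[0,0,0],[0,0,0]]
    - [-1,[0,0,0],[0,0,0]]

```text
time: 31.13
tool_pos: [594.3, -239.2, -24.6]
ee_rot: [-180.0, 0.0, 12.8]
ft_force: [-0.4, -0.2, 0.1]
gripper_width: 20.9
```

apply_moves:
  rows:
    - [-0.2,[0,0,0.3],[0,0,0]]
    - [-0.2,[0,0,0],[0,0,0]]
    - [-0.2,[0,0,0],[0,0,0]]
    - [-0.2,[0,0,-8],[0,0,0]]
    - [-0.2,[0,0,-20],[0,0,0]]

```text
time: 31.55
tool_pos: [591.5, -239.5, 1.0]
ee_rot: [-179.8, 0.3, 12.7]
ft_force: [-0.3, 0.1, 0.2]
gripper_width: 34.0
```

apply_moves:
  rows:
    - [-0.2,[0,0,-30],[0,0,0]]
    - [-0.2,[0,0,-35],[0,0,0]]
    - [-0.2,[0,0,-30],[0,0,0]]
    - [-0.2,[0,0,-25],[0,0,0]]
    - [-0.2,[0,0,0],[0,0,0]]

```text
time: 31.97
tool_pos: [599.0, -240.6, 131.3]
ee_rot: [179.6, -0.7, 12.7]
ft_force: [0.5, 0.3, 0.6]
gripper_width: 34.1
```

apply_moves:
  rows:
    - [-0.2,[0,0,0],[0,0,0]]
    - [-0.2,[0,0,0],[0,0,0]]
    - [-0.2,[0,0,0],[0,0,0]]

```text
time: 32.22
tool_pos: [593.2, -240.0, 121.9]
ee_rot: [-179.9, 0.2, 12.7]
ft_force: [-0.1, -0.7, 0.6]
gripper_width: 34.0
```

Run:
```python
from h import *
o=get_obs();print(o["tool_pos"],o["gripper_width"],o["time"])
p,d=grab_frame("wrist");cv2.imwrite("pics/w12.png",p)
T=camera_params("wrist")["T_tool_cam"]
vv,uu=np.mgrid[:384,:512];og,rr=ray("wrist",np.c_[uu.ravel(),vv.ravel()],o)
fw=R.from_euler('xyz',o["ee_rot"],degrees=True).as_matrix()@T[:3,2];W=og+rr*(d.ravel()/(rr@fw))[:,None]
def blob(n,c,r,lo,hi):
    m=(np.hypot(W[:,0]-c[0],W[:,1]-c[1])<r)&(W[:,2]>lo)&(W[:,2]<hi);P=W[m]
    A=np.c_[P[:,:2]-P[:,:2].mean(0),np.ones(len(P))];k=np.linalg.lstsq(A,P[:,2],rcond=None)[0]
    print(n,m.sum(),*rect(P),"z50/95",np.percentile(P[:,2],[50,95]),"tilt",np.hypot(*k[:2]))
blob("chrono",(575,-150),34,9.5,25);blob("gold",(596,-241),34,9.5,25)
m=(np.hypot(W[:,0]-596,W[:,1]+241)<40);print("corkB floor z",np.percentile(W[m,2],[10,50]))
blob("opener",(637,80),52,10,40)
```

```text
[ 593.2 -240.   121.9] 34.017214630787066 32.2167
chrono 1174 [ 574.3 -150.2] 35.760876 35.62627 12.840554 z50/95 [12.7 14.1] tilt 0.002272980400758951
gold 515 [ 592.8 -240.4] 33.381496 25.05973 6.808041 z50/95 [12.3 13.8] tilt 0.015730467114222327
corkB floor z [  5.2 224.4]<stdin>:9: RuntimeWarning: Mean of empty slice.
  ret = um.true_divide(
Traceback (most recent call last):
IndexError: index -1 is out of bounds for axis 0 with size 0
```

View pics/w12.png

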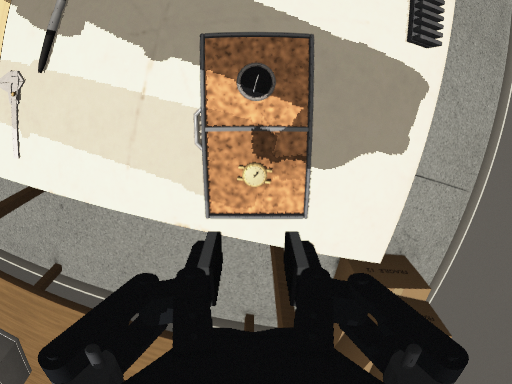

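Both cases are dial up, one in each compartment: chrono (256,81), gold (254,175). A last numeric check on the tools and bottle uses the stored post-release depth frames.

Run:
```python
from h import *
T=camera_params("wrist")["T_tool_cam"];vv,uu=np.mgrid[:384,:512]
def cloud(f):
    z=np.load(f);o=dict(tool_pos=z["pos"],ee_rot=z["rot"]);og,rr=ray("wrist",np.c_[uu.ravel(),vv.ravel()],o)
    fw=R.from_euler('xyz',o["ee_rot"],degrees=True).as_matrix()@T[:3,2];return og+rr*(z["d"].ravel()/(rr@fw))[:,None]
W=cloud("w5.npz")
for n,x0,x1 in(("pin",560,600),("opener",618,655)):
    P=W[(W[:,0]>x0)&(W[:,0]<x1)&(W[:,1]>8)&(W[:,1]<158)&(W[:,2]>11)&(W[:,2]<40)]
    print(n,len(P),*rect(P),"top z",np.percentile(P[:,2],[50,95]))
W=cloud("w5.npz");P=W[(np.abs(W[:,0]-609)<75)&(np.abs(W[:,1]-82)<95)&(W[:,2]>13)&(W[:,2]<18)];print("tray rim",*rect(P))
W=cloud("w8.npz");P=W[(np.hypot(W[:,0]-515,W[:,1]-365)<40)&(W[:,2]>61)&(W[:,2]<70)];print("cap",len(P),*rect(P),np.percentile(P[:,2],[5,50,95]))
```

```text
pin 2301 [576.8  82. ] 138.01987 15.594904 91.83418 top z [18.  20.6]
opener 1918 [633.9  82.2] 82.7505 17.772667 91.41967 top z [20.9 23.3]
tray rim [606.2  82.7] 168.24458 134.81659 92.47525
cap 1034 [513.8 366.9] 25.990377 25.118364 142.15758 [62.2 63.5 64.5]
```

```bash
python3 -c "from workcell import *;print(finish_job())"
```

```text
the job is handed in; nothing more can be done
None
```

All five things are in their trays and the job is handed in, at about 32 s on the robot's clock; no verdict was reported.

**Last checks (positions from my own depth readings):**

| Thing | Where it ended up | Check |
|---|---|---|
| Chrono case | about 1 mm from its compartment's centre | dial up, tilt 0.002 rad, top about 14 mm (15 expected) |
| Gold case | about 3 mm from its compartment's centre | dial up, tilt about 0.02 rad, top about 14 mm (15 expected) |
| Bottle | within 4 mm of the bin's centre | standing, cap top 64 mm (4 + 60 expected) |
| Pin vice | about 29 mm left of the tray's middle | flat, top about 21 mm (5 + 16 expected) |
| Case opener | about 28 mm right of the tray's middle | flat, top about 23 mm (5 + 18 expected) |

The tool and bottle numbers come from pictures taken just after each release, so they were not measured again at the end. The later wrist pictures still showed them in place. The gripper was open and clear of everything when I handed in.

**What disagreed:**
- **Finger ends:** they sit about 33 mm behind the stated TCP. The first grasp, on the pin vice, therefore closed on nothing above it and moved nothing. The wrist depth and the side view both showed the offset, and I corrected every later height for it.
- **Grip widths:** the jaws read 1–3 mm under the nominal sizes, but every lift held.
- **Touchdown force:** the gold case touched down with a brief force of about 8 N.

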